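Empty the bead bin into its case

TASK

Use the scoop to move every wooden bead from the sloping bin into the open wooden case, without taking the beads out of the bin with the fingers (one spilled on the counter may be picked up). Once all are in, shut the case's lid, then swing both hasps down over their staples until they are fully home. Lay the scoop back flat on its rubber mat, let go, and leave the other things on the counter where they are.

Things in the scene. Friction and masses are not known exactly. Their poses are not given: they have to be found in the camera images.
- bin: grey plastic scoop bin fixed on the counter, open on top, 262 mm long (x) by 132 mm wide (y) outside; walls 4 mm thick, sides and back 60 mm high, sloping front 52 mm high. Origin on the counter under its middle; x points from the sloping front (towards the robot) to the upright back wall, z up. Smooth inside (friction about 0.3)
- bin_floor (a point): middle of the bin's flat inner floor, 4 mm above the counter, at bin x = +42 mm; the flat floor is 170 mm long (bin x -43 to +127 mm, where the upright back wall stands) and 124 mm wide between the side walls; in front of it a ramp rises to 52 mm above the counter at bin x = -128 mm
- scoop: aluminium scoop, 220 mm long, 0.22 kg, flat on the mat at the start. Origin under the middle of its flat bowl, x towards the open nose, z up. Bowl 110 mm long (nose edge at x = +55 mm), 84 mm wide outside, 80 inside, floor 2.5 mm thick; back wall and rear of the side walls 40 mm high, the side walls falling from x = -20 mm to 8 mm height at the nose. Centre of mass near x = -30 mm. Smooth bowl
- scoop_grip (a point): point on the handle's centre line at scoop x = -95 mm, 40 mm above the bowl's underside. The black handle is a straight bar along the scoop's x behind the back wall, from x = -56 to -163 mm, 22 mm wide (y), 18 mm thick
- mat: black rubber mat fixed on the counter, 240 mm (x) by 130 mm (y), 3 mm thick, where the scoop lives; origin under its centre
- case: wooden storage case fixed on the counter, 136 mm deep (x) by 166 mm wide (y) by 80 mm high outside without the lid, walls 8 mm, floor 8 mm. Origin on the counter under its middle; x points from its front (staple side, towards the robot) to its back (lid hinges). Two steel staples, 14 mm wide loops, stand 14 mm out of the front face at y = +45 and -45 mm, 58 mm above the counter
- lid (a joint): angle of the case's wooden lid, 0 = shut on the rim, grows as it opens up and back, at most 1.8 rad (leaning back). Open at the start; the stiff hinge (0.22 N m, about 2 N at the edge) lets it stay where it is left. Hinge line parallel to the case's y at case x = +68 mm, 80.5 mm above the counter; lid 136 by 166 mm, 10 mm thick, 0.22 kg
- hasp_left (a joint): angle of the left of two steel hasp straps on the lid's front edge, at case y = +45 mm: 0 = hanging flat along the case's front with the staple through its slot, grows as it swings out and up, at most 2.4 rad; pi/2 = straight out from the edge. Stiff (0.025 N m): stays where it is left. With the lid shut its pin is parallel to the case's y at case x = -71 mm, 87.5 mm above the counter
- hasp_right (a joint): the same for the right hasp strap, alike in all, at case y = -45 mm
- tab_left (a point): middle of the outer edge of the left hasp's tab; with lid and hasp shut at case x = -88 mm, y = +45 mm, 37.5 mm above the counter. Each strap is 36 mm wide, 3 mm thick, 51 mm long from pin to end, with a slot 21 to 37 mm from the pin; its end is bent outwards into a tab 14 mm long, which stands out 6 mm further than the staple when shut
- bead0: faceted beech bead, all beads alike: 26 flat faces, 32 mm across, 15 g, smooth (friction about 0.3), does not roll far on the flat; origin at its centre. Lies in the bin at the start, if present
- bead1: faceted beech bead, all beads alike: 26 flat faces, 32 mm across, 15 g, smooth (friction about 0.3), does not roll far on the flat; origin at its centre. Lies in the bin at the start, if present
- bead2: faceted beech bead, all beads alike: 26 flat faces, 32 mm across, 15 g, smooth (friction about 0.3), does not roll far on the flat; origin at its centre. Lies in the bin at the start, if present
- bead3: faceted beech bead, all beads alike: 26 flat faces, 32 mm across, 15 g, smooth (friction about 0.3), does not roll far on the flat; origin at its centre. Lies in the bin at the start, if present
- bead4: faceted beech bead, all beads alike: 26 flat faces, 32 mm across, 15 g, smooth (friction about 0.3), does not roll far on the flat; origin at its centre. Lies in the bin at the start, if present
- bead5: faceted beech bead, all beads alike: 26 flat faces, 32 mm across, 15 g, smooth (friction about 0.3), does not roll far on the flat; origin at its centre. Lies in the bin at the start, if present
- bead6: faceted beech bead, all beads alike: 26 flat faces, 32 mm across, 15 g, smooth (friction about 0.3), does not roll far on the flat; origin at its centre. Lies in the bin at the start, if present
- bead7: faceted beech bead, all beads alike: 26 flat faces, 32 mm across, 15 g, smooth (friction about 0.3), does not roll far on the flat; origin at its centre. Lies in the bin at the start, if present
- bead8: faceted beech bead, all beads alike: 26 flat faces, 32 mm across, 15 g, smooth (friction about 0.3), does not roll far on the flat; origin at its centre. Lies in the bin at the start, if present
- brush_jar: glass jar of paint brushes, 76 mm across, 100 mm high, 195 mm with the brushes, not part of the job; origin under its centre
- glue: white glue bottle, 56 mm across, 130 mm high, not part of the job; origin under its centre
- tape: roll of masking tape lying flat, 90 mm across, 25 mm high, not part of the job; origin under its centre
- ink: ink jar, 52 mm across, 65 mm high, not part of the job; origin under its centre
- eraser: white eraser, 60 by 30 by 16 mm, not part of the job; origin under its centre
There are look-alikes about, which are no part of the job. Leave any white look-alike of the case alone.

How it is judged (in metres and radians):
On the way, in this order (a step that is already met when the one before it is completed fails the run):
1. every bead is in the case (x of bead0 in the frame of case between -0.06 and 0.06 m and y of bead0 in the frame of case between -0.075 and 0.075 m and z of bead0 in the frame of case between 0.005 and 0.07 m and x of bead1 in the frame of case between -0.06 and 0.06 m and y of bead1 in the frame of case between -0.075 and 0.075 m and z of bead1 in the frame of case between 0.005 and 0.07 m and x of bead2 in the frame of case between -0.06 and 0.06 m and y of bead2 in the frame of case between -0.075 and 0.075 m and z of bead2 in the frame of case between 0.005 and 0.07 m and x of bead3 in the frame of case between -0.06 and 0.06 m and y of bead3 in the frame of case between -0.075 and 0.075 m and z of bead3 in the frame of case between 0.005 and 0.07 m and x of bead4 in the frame of case between -0.06 and 0.06 m and y of bead4 in the frame of case between -0.075 and 0.075 m and z of bead4 in the frame of case between 0.005 and 0.07 m and x of bead5 in the frame of case between -0.06 and 0.06 m and y of bead5 in the frame of case between -0.075 and 0.075 m and z of bead5 in the frame of case between 0.005 and 0.07 m and x of bead6 in the frame of case between -0.06 and 0.06 m and y of bead6 in the frame of case between -0.075 and 0.075 m and z of bead6 in the frame of case between 0.005 and 0.07 m and x of bead7 in the frame of case between -0.06 and 0.06 m and y of bead7 in the frame of case between -0.075 and 0.075 m and z of bead7 in the frame of case between 0.005 and 0.07 m and x of bead8 in the frame of case between -0.06 and 0.06 m and y of bead8 in the frame of case between -0.075 and 0.075 m and z of bead8 in the frame of case between 0.005 and 0.07 m), for 0.2 s.
2. the case's lid is shut with the beads inside (all of step 1 and value of joint lid below 0.05 rad), for 0.2 s.
3. both hasps are swung down over their staples, the lid still shut (value of joint lid below 0.05 rad and value of joint each of hasp_left, hasp_right below 0.08 rad), for 0.2 s.
At the end, for the whole second after the job is handed in: every bead present lies inside the case; the lid is shut (within 0.05 rad) and both hasps lie home over their staples (within 0.08 rad); the scoop lies flat (within 0.12 rad) and still on the mat, the middle of its bowl over the mat (all of step 1 and all of step 3 and x of scoop in the frame of mat between -0.12 and 0.12 m and y of scoop in the frame of mat between -0.065 and 0.065 m and z of scoop in the frame of mat between -0.001 and 0.01 m and angle between scoop's own z axis and vertical below 0.12 rad and linear speed of scoop below 0.02 m/s); the robot touches nothing.
It fails at once if the fingers press on a bead that is in or just above the bin (more than 1 N) ((contact force between the fingers and bead0 above 1 N and x of bead0 in the frame of bin between -0.14 and 0.14 m and y of bead0 in the frame of bin between -0.07 and 0.07 m and z of bead0 in the frame of bin below 0.15 m) or (contact force between the fingers and bead1 above 1 N and x of bead1 in the frame of bin between -0.14 and 0.14 m and y of bead1 in the frame of bin between -0.07 and 0.07 m and z of bead1 in the frame of bin below 0.15 m) or (contact force between the fingers and bead2 above 1 N and x of bead2 in the frame of bin between -0.14 and 0.14 m and y of bead2 in the frame of bin between -0.07 and 0.07 m and z of bead2 in the frame of bin below 0.15 m) or (contact force between the fingers and bead3 above 1 N and x of bead3 in the frame of bin between -0.14 and 0.14 m and y of bead3 in the frame of bin between -0.07 and 0.07 m and z of bead3 in the frame of bin below 0.15 m) or (contact force between the fingers and bead4 above 1 N and x of bead4 in the frame of bin between -0.14 and 0.14 m and y of bead4 in the frame of bin between -0.07 and 0.07 m and z of bead4 in the frame of bin below 0.15 m) or (contact force between the fingers and bead5 above 1 N and x of bead5 in the frame of bin between -0.14 and 0.14 m and y of bead5 in the frame of bin between -0.07 and 0.07 m and z of bead5 in the frame of bin below 0.15 m) or (contact force between the fingers and bead6 above 1 N and x of bead6 in the frame of bin between -0.14 and 0.14 m and y of bead6 in the frame of bin between -0.07 and 0.07 m and z of bead6 in the frame of bin below 0.15 m) or (contact force between the fingers and bead7 above 1 N and x of bead7 in the frame of bin between -0.14 and 0.14 m and y of bead7 in the frame of bin between -0.07 and 0.07 m and z of bead7 in the frame of bin below 0.15 m) or (contact force between the fingers and bead8 above 1 N and x of bead8 in the frame of bin between -0.14 and 0.14 m and y of bead8 in the frame of bin between -0.07 and 0.07 m and z of bead8 in the frame of bin below 0.15 m)).
It fails at once if a bystander (brush jar, glue, tape, ink, eraser) is moved more than 30 mm or tipped over (distance of any of brush_jar, glue, tape, ink, eraser from where it was at the start of the episode above 0.03 m or angle between any of brush_jar, glue, tape, ink, eraser's own z axis and vertical above 0.6 rad).
Of bead0, bead1, bead2, bead3, bead4, bead5, bead6, bead7, bead8 only 6 to 9 are there at a start; the rules pass over those that are not, and their reading is None.
At some moment in a run one of scoop, bead0, bead1, bead2, bead3, bead4, bead5, bead6, bead7, bead8 may be knocked a few centimetres aside while the robot is not near it.
It also fails if it takes over 208 s, if anything falls off the work surface, if the arm or the gripper's body presses on something with over 40 N, if the wrist force passes 120 N, or if a joint passes its speed limit or range.

ROBOT

A 6-joint arm with a two-finger parallel gripper is mounted at the origin on the work surface. World frame = base frame: x ahead of the robot, y to its left, z up, the work surface at z = 0. Lengths are in m, angles in degrees, forces in N, time in s.
With the tool pointing down it reaches from about 0.375 to 0.9 m from the base axis. Payload 3.1 kg.
Tool frame: the origin (TCP) lies at the very end of the fingers, on their centre line; the grasp point (between the pads) lies 19 mm behind it; z points along the fingers, y is the line along which they close (so a half turn about z gives the same grasp; the last joint's range is limited). The gripper opens to 87 mm and grips with 3 to 60 N. Pads are 19 mm wide; open, the fingers measure 117 mm over their backs; the gripper's body (75 mm by 190 mm) begins 51 mm behind the grasp point.
Start: joints at [-84.998, 30.224, 82.088, -0, 67.689, -10.227], TCP at [0.164, -0.603, 0.223] pointing down, gripper open.
Joint ranges: [-176.69, 176.69], [-43.24, 126.21], [12.49, 139.97], [-82, 262], [0, 151.66], [-163.58, 163.58]. Speed limits (degrees/s): [159.86, 159.86, 180, 180, 180, 180].

INTERFACE

Orientations are given as a 3x3 rotation matrix whose columns are the frame's x, y, z axes.
In Python, from rig import readout, viewer, ticket gives the robot as it stands.
- The arm moves only by the tool send_rows, never from a script. Its argument "moves" is a list of rows, each a list of 6 numbers: the shift along the tool's x, y, z in units of 250 mm (1.0 is 250 mm), then the turn, a rotation vector about the tool's x, y, z in units of 90 degrees (1.0 is 90 degrees). A call has 1 to 12 rows; each row is the pose to reach, as a shift and turn from the pose commanded when the call began, along the tool's axes at that moment; what a row does not reach only later rows make up. A row lasts 1/10 s, in which the tool goes at most 50 mm and 8.59 degrees, less where a joint would pass 70% of its speed; a pose out of reach is approached as far as the arm can. A call with a number of a shift or a turn outside -1 to 1 is refused whole. A call with a gripper value outside its range is refused whole. "grip" is the opening, from 0 (shut) to 1 (fully open), set as the call begins (left out, the last holds). The fingers move at their own pace and stop on an object; the grip force is fixed at half the most. Time passes only in rows, so rows that repeat a pose let the fingers close. It gives the time, the measured TCP pose, the force, the opening and the grip force at its end, in the units of the state.
- readout.read_state(): the state, without advancing time (a new reading comes with each control period).
- viewer.capture(name): name is "side" or "top"; returns (picture, depth): 400x640x3 uint8, red, green, blue; 400x640 float32, m along the optical axis (not along the pixel's ray), 0 where there is no reading.
- viewer.camera_info(name): a dict with "fx", "fy", "cx", "cy" (pixels), "R" (3x3) and "t" (3): a world point X has camera coordinates R X + t. Camera axes: x right, y down, z forward; pixel columns grow to the right and rows downward; lengths in m; the calibration is good to about 2 mm. A picture is of the moment at which its call begins. camera_info takes no time and is no camera call.
- ticket.hand_in(): hands the job in; it is judged then, once.
The state is a dict: "time_s": time; "joint_positions": joint angles; "qvel": joint speeds; "tau": joint torques, N m; "position": TCP position; "tcp_rot": TCP orientation; "force": force on the tool from outside, world axes, zero at the start; "moment": the same for the moment, N m; "opening": opening from 0.0 (shut) to 1.0 (fully open); "grasp_force": force on a finger pad.
Only numpy, scipy, OpenCV 4.12 (cv2) and the standard library are available. Lean on these libraries where they do the work, as an engineer would, in place of code of your own. Each camera call takes 0.05 s, during which the arm holds its last target. There are 200 camera calls.

## Working session

There is one attempt and no reset: what is moved stays moved. The work goes in short steps, Python scripts to look and compute and a tool call to move; the robot and the scene stay as the last step left them, time stands still between calls to the robot, and variables do not carry over. Pictures are saved under pics/ and viewed, at most 14 in all, crops included, and the job is handed in when it is done.

Besides the shell and the picture viewer there is one more tool, called by a JSON object that holds its "name" and its "arguments", one argument or row to a line. send_rows: Moves the arm, as the interface text tells. Shifts and turns lie within -1 to 1; 1 stands for 250 mm of shift or 90 degrees of turn. Its arguments: {"type":"object","properties":{"moves":{"type":"array"},"grip":{"type":"number"}},"required":["moves"]}

```bash
mkdir -p pics; ls; python3 - <<'E'
from rig import readout, viewer
import cv2,numpy as np
for n in("top","side"):
    p,d=viewer.capture(n); np.save(f"pics/{n}_d.npy",d); cv2.imwrite(f"pics/{n}0.png",p[:,:,::-1]); print(n,viewer.camera_info(n))
s=readout.read_state(); print(s)
E
```

```text
pics
top {'fx': 431.1842496461305, 'fy': 431.1842496461305, 'cx': 313.4974082588377, 'cy': 203.1926817226608, 'R': array([[-0.02542522, -0.99961219, -0.01135907],
       [-0.98011113,  0.02716306, -0.19658162],
       [ 0.19681394,  0.00613502, -0.98042166]]), 't': array([0.05973017, 0.51875287, 1.11662381])}
side {'fx': 374.58125955313403, 'fy': 374.58125955313403, 'cx': 321.62206459228446, 'cy': 205.2978249923995, 'R': array([[ 0.92948016, -0.36873442,  0.01007776],
       [-0.20013694, -0.52706435, -0.82592274],
       [ 0.30985777,  0.76566187, -0.56369323]]), 't': array([-0.45199908,  0.17373326,  1.02582793])}
{'time_s': 0.1, 'joint_positions': array([-8.49979069e+01,  3.02733120e+01,  8.21482669e+01, -1.06865351e-03,
        6.76895698e+01, -1.02285400e+01]), 'qvel': array([-0.05395134, -0.1073728 , -0.15964072, -0.04318232,  0.07019606,
        0.05660178]), 'tau': array([-1.58983285e-04, -4.40985882e+01, -1.77151269e+01,  6.35245023e-02,
        5.33403398e-02, -4.46572426e-05]), 'position': array([ 0.16414301, -0.60238394,  0.22167732]), 'tcp_rot': array([[ 9.64874343e-01,  2.62711756e-01, -1.86334346e-04],
       [ 2.62711618e-01, -9.64872467e-01,  1.93101604e-03],
       [ 3.27511736e-04, -1.91214003e-03, -9.99998118e-01]]), 'force': array([-0.95858395,  0.14276845, -0.08600636]), 'moment': array([-0.01483536, -0.00423251, -0.01632263]), 'grasp_force': 0.0, 'opening': 0.9991027987161938}
```

View pics/top0.png

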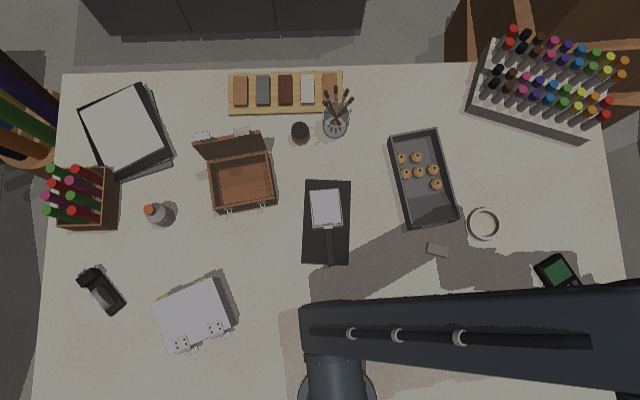

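View pics/side0.png

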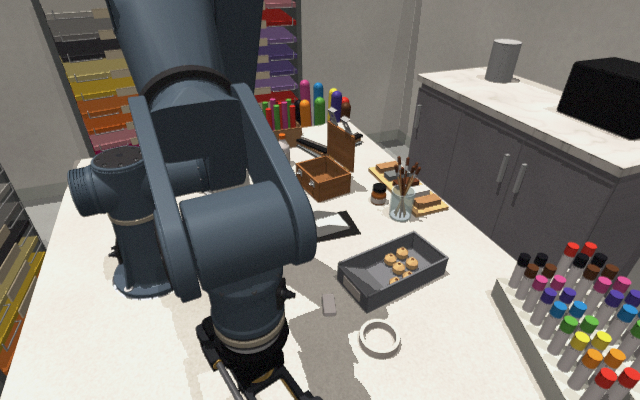

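The top view shows the case at about (242,180) with its lid back, the scoop on the mat at (326,220) with its nose up the picture (+x), and the bin at (423,178) with about 7 beads. The white look-alike is at (195,312). The side view agrees.

```bash
cat > h.py <<'E'
import numpy as np,cv2
from rig import readout,viewer
def world(n,d):
    c=viewer.camera_info(n);v,u=np.mgrid[:400,:640]
    P=np.stack([(u-c["cx"])/c["fx"]*d,(v-c["cy"])/c["fy"]*d,d],-1)
    return (P-c["t"])@c["R"]           # R^T (p-t)
def ray(n,u,v,z):
    c=viewer.camera_info(n);o=-c["R"].T@c["t"];r=c["R"].T@np.array([(u-c["cx"])/c["fx"],(v-c["cy"])/c["fy"],1])
    return o+r*(z-o[2])/r[2]
def cap(n,save=None):
    p,d=viewer.capture(n)
    if save: cv2.imwrite(f"pics/{save}.png",p[:,:,::-1])
    return p,d,world(n,d)
def rect(P): # min rect of xy in mm/deg
    (c,s,a)=cv2.minAreaRect((P[:,:2]*1000).astype(np.float32)); return np.round(c,1),np.round(s,1),round(a,2)
def beads(p,W,lo,hi):
    h=cv2.cvtColor(p,cv2.COLOR_RGB2HSV)
    m=(h[...,0]>5)&(h[...,0]<25)&(h[...,1]>80)&(h[...,2]>110)
    m&=(W[...,:2]>lo).all(-1)&(W[...,:2]<hi).all(-1)&(W[...,2]<.2)
    n,l,st,ce=cv2.connectedComponentsWithStats(m.astype(np.uint8))
    return [(st[i,4],np.round(ce[i],1),np.round(W[l==i].mean(0)*1000)) for i in range(1,n) if st[i,4]>8]
def st():
    s=readout.read_state();print("t",round(s["time_s"],2),"p",np.round(s["position"]*1000,1),"F",np.round(s["force"],1),"op",round(s["opening"],3),"g",round(s["grasp_force"],1),"q",np.round(s["joint_positions"],1));print(np.round(s["tcp_rot"],4).tolist());return s
E
python3 - <<'E'
from h import *
p,d,W=cap("top")
g=p.astype(int);v=g.max(-1)
def box(u0,u1,v0,v1):
    m=np.zeros((400,640),bool);m[v0:v1,u0:u1]=1;return m
z=W[...,2]
print("table z",np.median(z[box(360,380,200,225)]))
def comp(m):
    n,l,s,c=cv2.connectedComponentsWithStats(m.astype(np.uint8));return l==1+s[1:,4].argmax()
b=comp(box(375,475,115,240)&(z>.045)&(z<.075)); print("bin rim",rect(W[b]),np.median(z[b]),b.sum())
b=comp(box(375,475,115,240)&(v<150)&(z>-.01)&(z<.075)); print("bin all",rect(W[b]))
b=comp(box(295,360,170,275)&(v<75)&(abs(z)<.07));print("mat+",rect(W[b&(z<.012)]))
b=comp(box(295,360,175,235)&(v>110)&(z>-.01)&(z<.06)&(g[...,2]>110)&box(308,346,185,232));print("bowl",rect(W[b]),np.round(np.percentile(z[b],[5,50,95]),3))
b=comp(box(315,345,228,275)&(z>.025)&(z<.08));print("handle",rect(W[b]),np.median(z[b]),b.sum())
b=comp(box(200,285,140,220)&(z>.068)&(z<.09));print("case rim",rect(W[b]),np.median(z[b]),b.sum())
L=box(185,275,120,165)&(z>.1)
print("lid", np.percentile(W[L],[2,50,98],axis=0).round(3).tolist())
for q in [(222,188),(273,172),(277,209),(213,213),(207,150)]: print(q,W[q[1],q[0]].round(3),ray("top",*q,.08).round(3))
for x in beads(p,W,[.3,-.5],[.75,0]):print(x)
s=readout.read_state()
big=cv2.resize(p[110:285,175:475,::-1],None,fx=2.6,fy=2.6,interpolation=cv2.INTER_CUBIC);cv2.imwrite("pics/c1.png",big)
E
```

```text
table z 0.00021513040663983225
bin rim (array([ 585.1, -255. ]), array([264.9, 136.2]), 9.53) 0.05823044482448904 1085
bin all (array([ 587.1, -266.1]), array([280.2, 334.6]), 88.52)
mat+ (array([477.4,  12.3]), array([130.4, 242.5]), 85.75)
bowl (array([510.1,  13.5]), array([118.8,  82.5]), 2.62) [0.002 0.006 0.034]
handle (array([401.3,   7.4]), array([101.8,  23.9]), 3.29) 0.051879214433632234 324
case rim (array([583.6, 240.5]), array([139.3, 165.9]), 9.06) 0.07992386138671195 832
lid [[0.632, 0.171, 0.104], [0.648, 0.253, 0.19], [0.664, 0.329, 0.275]]
(222, 188) [0.58  0.305 0.008] [0.563 0.289 0.08 ]
(273, 172) [ 0.626  0.161 -0.003] [0.603 0.152 0.08 ]
(277, 209) [0.516 0.15  0.004] [0.502 0.142 0.08 ]
(213, 213) [0.51  0.33  0.003] [0.495 0.311 0.08 ]
(207, 150) [0.641 0.309 0.165] [0.67  0.331 0.08 ]
(np.int32(83), array([416.7, 156.5]), array([ 650., -247.,   33.]))
(np.int32(69), array([401.2, 157.8]), array([ 647., -203.,   33.]))
(np.int32(82), array([433.2, 168.9]), array([ 612., -290.,   33.]))
(np.int32(80), array([419.1, 171.4]), array([ 606., -251.,   33.]))
(np.int32(76), array([405.7, 173.1]), array([ 603., -213.,   33.]))
(np.int32(82), array([436.6, 183.9]), array([ 569., -296.,   33.]))
```

View pics/c1.png

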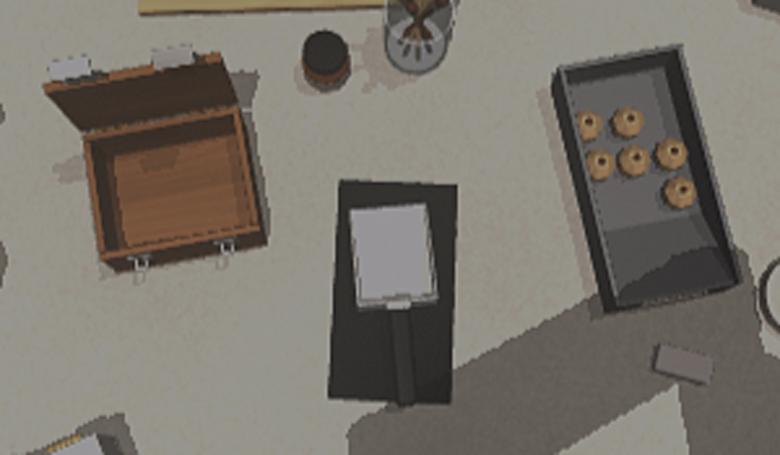

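The crop shows six beads in the bin, the scoop flat on the mat, and the case empty and open. The sizes match the spec: bin 265x136, mat 242x130, handle top at 52 mm. Next I write a planner that turns scoop poses into move rows.

```bash
cat >> h.py <<'E'
from scipy.spatial.transform import Rotation as Ro
T0=np.diag([1.,-1,-1])
BIN=(np.array([.585,-.255]),9.5);CASE=(np.array([.582,.240]),9.06);GX=-.085  # grip x on scoop
def fr(F,x,y): # frame xy -> world xy
    a=np.radians(F[1]);return F[0]+[x*np.cos(a)-y*np.sin(a),x*np.sin(a)+y*np.cos(a)]
def Rs(yaw,nd): return Ro.from_euler("ZY",[yaw,nd],degrees=True)   # nd = nose-down deg
def plan(poses,label=""):
    """poses: list of (tcp pos m, Rotation of tool); prints rows wrt present pose"""
    s=readout.read_state();p0=s["position"];R0=Ro.from_matrix(s["tcp_rot"])
    for P,R in poses:
        sh=R0.inv().apply(np.array(P)-p0)/.25;w=(R0.inv()*R).as_rotvec()/(np.pi/2)
        print(label,np.round(np.r_[sh,w],3).tolist())
def tool(P,yaw,nd): return P,Rs(yaw,nd)*Ro.from_matrix(T0)
def scoop(nose_xy,nose_z,yaw,nd,gx=None,tilt=0):
    """nose tip (underside) at world pos -> TCP pose"""
    S=Rs(yaw,nd);g=np.array([(GX if gx is None else gx)-.055,0,.040])
    R=S*Ro.from_euler("Y",tilt,degrees=True)*Ro.from_matrix(T0)
    return np.r_[nose_xy,nose_z]+S.apply(g)+R.apply([0,0,.019]),R
E
python3 - <<'E'
from h import *
st()
g=np.array([.4256,.0088])
plan([tool(np.r_[.45,-.3,.2],3.2,0),tool(np.r_[g,.12],3.2,0),tool(np.r_[g,.024],3.2,0)])
E
```

```text
t 0.15 p [ 164.1 -602.5  221.8] F [-0.2 -0.3 -0.3] op 1.003 g 0.0 q [-85.   30.3  82.1  -0.   67.7 -10.2]
[[0.9649, 0.2627, -0.0002], [0.2627, -0.9649, 0.0017], [0.0003, -0.0017, -1.0]]
 [1.421, -0.867, 0.089, -0.001, -0.0, 0.134]
 [1.651, -2.084, 0.411, -0.001, -0.0, 0.134]
 [1.651, -2.083, 0.795, -0.001, -0.0, 0.134]
```

{"name": "send_rows", "arguments": {
  "moves": [
    [0.2, -0.12, 0.01, 0, 0, 0.02],
    [0.4, -0.24, 0.02, 0, 0, 0.04],
    [0.6, -0.37, 0.03, 0, 0, 0.06],
    [0.8, -0.5, 0.05, 0, 0, 0.1],
    [1.0, -0.61, 0.06, 0, 0, 0.134],
    [1.0, -0.8, 0.06, 0, 0, 0.134],
    [1.0, -0.8, 0.06, 0, 0, 0.134]
  ],
  "grip": 1
}}

```text
time_s: 0.85
position: [0.3532, -0.34, 0.2069]
tcp_rot: [[0.998, 0.058, -0.002], [0.058, -0.998, 0.003], [-0.001, -0.004, -1.0]]
force: [-0.2, 0.4, -0.3]
opening: 1.001
grasp_force: 0.0
```

```bash
python3 - <<'E'
from h import *
st()
g=np.array([.4256,.0088])
plan([tool(np.r_[g,.12],3.2,0),tool(np.r_[g,.024],3.2,0)])
E
```

```text
t 0.85 p [ 353.2 -340.   206.9] F [-0.2  0.4 -0.3] op 1.001 g 0.0 q [-57.   21.3 101.9   0.   57.   29.6]
[[0.9983, 0.0579, -0.0015], [0.0579, -0.9983, 0.0035], [-0.0013, -0.0035, -1.0]]
 [0.37, -1.375, 0.352, -0.002, 0.001, 0.001]
 [0.371, -1.374, 0.736, -0.002, 0.001, 0.001]
```

{"name": "send_rows", "arguments": {
  "moves": [
    [0.1, -0.2, 0, 0, 0, 0],
    [0.2, -0.4, 0.05, 0, 0, 0],
    [0.3, -0.6, 0.1, 0, 0, 0],
    [0.37, -0.8, 0.15, 0, 0, 0],
    [0.37, -1.0, 0.2, 0, 0, 0],
    [0.37, -1.0, 0.3, 0, 0, 0],
    [0.37, -1.0, 0.3, 0, 0, 0],
    [0.37, -1.0, 0.3, 0, 0, 0]
  ]
}}

```text
time_s: 1.65
position: [0.4315, -0.0895, 0.1323]
tcp_rot: [[0.998, 0.057, -0.001], [0.057, -0.998, 0.0], [-0.001, -0.0, -1.0]]
force: [1.0, -1.3, 0.7]
opening: 1.001
grasp_force: 0.0
```

```bash
python3 - <<'E'
from h import *
st()
g=np.array([.4256,.0088])
plan([tool(np.r_[g,.12],3.2,0),tool(np.r_[g,.024],3.2,0)])
E
```

```text
t 1.65 p [431.5 -89.5 132.3] F [ 1.  -1.3  0.7] op 1.001 g 0.0 q [-26.3  25.3 113.   -0.   41.8  60.5]
[[0.9984, 0.057, -0.0009], [0.057, -0.9984, 0.0001], [-0.0009, -0.0001, -1.0]]
 [-0.001, -0.394, 0.049, -0.0, 0.001, 0.001]
 [-0.001, -0.394, 0.433, -0.0, 0.001, 0.001]
```

{"name": "send_rows", "arguments": {
  "moves": [
    [0, -0.15, 0, 0, 0, 0],
    [0, -0.3, 0.03, 0, 0, 0],
    [0, -0.394, 0.05, 0, 0, 0],
    [0, -0.394, 0.15, 0, 0, 0],
    [0, -0.394, 0.28, 0, 0, 0],
    [0, -0.394, 0.38, 0, 0, 0],
    [0, -0.394, 0.432, 0, 0, 0],
    [0, -0.394, 0.432, 0, 0, 0],
    [0, -0.394, 0.432, 0, 0, 0]
  ]
}}

```text
time_s: 2.55
position: [0.4274, 0.0073, 0.0251]
tcp_rot: [[0.999, 0.053, 0.002], [0.053, -0.999, -0.001], [0.002, 0.001, -1.0]]
force: [0.3, -0.5, -0.1]
opening: 1.0
grasp_force: 0.0
```

{"name": "send_rows", "arguments": {
  "moves": [
    [0, 0, 0, 0, 0, 0],
    [0, 0, 0, 0, 0, 0],
    [0, 0, 0, 0, 0, 0],
    [0, 0, 0, 0, 0, 0],
    [0, 0, 0, 0, 0, 0],
    [0, 0, 0, 0, 0, 0]
  ],
  "grip": 0
}}

```text
time_s: 3.15
position: [0.426, 0.0088, 0.0247]
tcp_rot: [[0.998, 0.056, 0.0], [0.056, -0.998, -0.0], [0.0, 0.0, -1.0]]
force: [-0.7, 0.5, 0.2]
opening: 0.54
grasp_force: 0.0
```

{"name": "send_rows", "arguments": {
  "moves": [
    [0, 0, -0.1, 0, 0, 0],
    [0, 0, -0.2, 0, 0, 0],
    [0, 0, -0.4, 0, 0, 0],
    [0, 0, -0.6, 0, 0, 0],
    [0, 0, -0.7, 0, 0, 0],
    [0, 0, -0.7, 0, 0, 0]
  ]
}}

```text
time_s: 3.75
position: [0.4284, 0.0083, 0.2031]
tcp_rot: [[0.998, 0.056, 0.009], [0.056, -0.998, -0.002], [0.009, 0.003, -1.0]]
force: [0.9, 1.0, 0.3]
opening: 0.031
grasp_force: 0.0
```

```bash
python3 - <<'E'
from h import *
st()
p,d,W=cap("top","lift1")
z=W[...,2];m=np.zeros((400,640),bool);m[150:250,290:370]=1
m&=(W[...,0]>.44)&(z>.14)&(z<.28)&(W[...,1]>-.05)&(W[...,1]<.08)&(p.min(-1)>100)
print(rect(W[m]),m.sum());A=np.c_[W[m][:,:2],np.ones(m.sum())];print(np.percentile(z[m],[5,25,50,75,95]))
f=m&(np.abs(z-np.median(z[m]))<.008);A=np.c_[W[f][:,:2],np.ones(f.sum())];print(np.linalg.lstsq(A,z[f],rcond=None)[0])
cv2.imwrite("pics/l1.png",cv2.resize(p[100:300,200:500,::-1],None,fx=2,fy=2))
# nose
print("top x",[np.round(x*1000) for x in W[m][np.argsort(-W[m][:,0])[:5]]])
E
```

```text
t 3.75 p [428.4   8.3 203.1] F [0.9 1.  0.3] op 0.031 g 0.0 q [-13.9  16.7 110.7   0.   52.   72.9]
[[0.9984, 0.0556, 0.009], [0.0557, -0.9984, -0.0022], [0.0089, 0.0027, -1.0]]
(array([0., 0.]), array([0., 0.]), 0.0) 0Traceback (most recent call last):
  File "<stdin>", line 6, in <module>
    return _quantile_unchecked(
        a, q, axis, out, overwrite_input, method, keepdims, weights)
    return _ureduce(a,
                    func=_quantile_ureduce_func,
    ...<5 lines>...
                    overwrite_input=overwrite_input,
                    method=method)
    r = func(a, **kwargs)
    result = _quantile(arr,
                       quantiles=q,
    ...<2 lines>...
                       out=out,
                       weights=wgt)
    slices_having_nans = np.isnan(arr[-1, ...])
                                  ~~~^^^^^^^^^
IndexError: index -1 is out of bounds for axis 0 with size 0
```

The gripper needs more than a second to close, so I lifted before it had gripped. I'll check the scoop hasn't moved, reopen and try again.

{"name": "send_rows", "arguments": {
  "moves": [
    [0, 0, 0, 0, 0, 0],
    [0, 0, 0, 0, 0, 0],
    [0, 0, 0, 0, 0, 0],
    [0, 0, 0, 0, 0, 0],
    [0, 0, 0, 0, 0, 0],
    [0, 0, 0, 0, 0, 0],
    [0, 0, 0, 0, 0, 0],
    [0, 0, 0, 0, 0, 0],
    [0, 0, 0, 0, 0, 0],
    [0, 0, 0, 0, 0, 0],
    [0, 0, 0, 0, 0, 0],
    [0, 0, 0, 0, 0, 0]
  ],
  "grip": 1
}}

```text
time_s: 5.0
position: [0.426, 0.0087, 0.1996]
tcp_rot: [[0.998, 0.055, 0.0], [0.055, -0.998, 0.0], [0.0, -0.0, -1.0]]
force: [-0.2, 0.3, 0.1]
opening: 0.976
grasp_force: 0.0
```

```bash
python3 - <<'E'
from h import *
st()
p,d,W=cap("top","lift1");z=W[...,2]
def comp(m):
    n,l,s,c=cv2.connectedComponentsWithStats(m.astype(np.uint8));return l==1+s[1:,4].argmax()
m=np.zeros((400,640),bool);m[180:240,300:350]=1
b=comp(m&(p.min(-1)>100)&(z>-.01)&(z<.06)&(W[...,0]<.58)&(W[...,0]>.44)&(abs(W[...,1]-.013)<.055));print(rect(W[b]))
g=np.array([.4256,.0088]);plan([tool(np.r_[g,.024],3.2,0)])
E
```

```text
t 5.0 p [426.    8.7 199.6] F [-0.2  0.3  0.1] op 0.976 g 0.0 q [-13.9  17.1 110.9   0.   52.   72.9]
[[0.9985, 0.0553, 0.0], [0.0553, -0.9985, 0.0], [0.0, -0.0, -1.0]]Traceback (most recent call last):
  File "<stdin>", line 7, in <module>
  File "<stdin>", line 5, in comp
ValueError: attempt to get argmax of an empty sequence
```

```bash
python3 - <<'E'
import cv2
p=cv2.imread("pics/lift1.png");cv2.imwrite("pics/l1.png",cv2.resize(p[100:300,200:500],None,fx=2,fy=2))
E
```

```text
(no output)
```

View pics/l1.png

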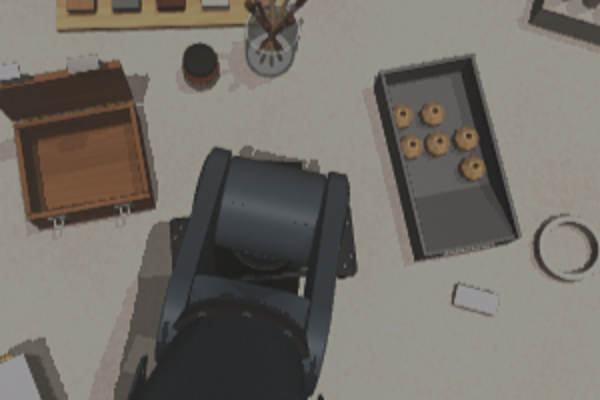

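The arm hides the scoop from above in this crop. The opening stayed well above the handle's width while I was close to it, so I'll go down and grip.

{"name": "send_rows", "arguments": {
  "moves": [
    [0, 0, 0.1, 0, 0, 0],
    [0, 0, 0.25, 0, 0, 0],
    [0, 0, 0.4, 0, 0, 0],
    [0, 0, 0.55, 0, 0, 0],
    [0, 0, 0.65, 0, 0, 0],
    [0, 0, 0.702, 0, 0, 0],
    [0, 0, 0.702, 0, 0, 0],
    [0, 0, 0.702, 0, 0, 0]
  ]
}}

```text
time_s: 5.85
position: [0.4262, 0.0087, 0.0241]
tcp_rot: [[0.998, 0.055, -0.0], [0.055, -0.998, 0.0], [-0.0, -0.0, -1.0]]
force: [0.4, 0.5, -0.4]
opening: 0.999
grasp_force: 0.0
```

{"name": "send_rows", "arguments": {
  "moves": [
    [0, 0, 0, 0, 0, 0],
    [0, 0, 0, 0, 0, 0],
    [0, 0, 0, 0, 0, 0],
    [0, 0, 0, 0, 0, 0],
    [0, 0, 0, 0, 0, 0],
    [0, 0, 0, 0, 0, 0],
    [0, 0, 0, 0, 0, 0],
    [0, 0, 0, 0, 0, 0],
    [0, 0, 0, 0, 0, 0],
    [0, 0, 0, 0, 0, 0],
    [0, 0, 0, 0, 0, 0],
    [0, 0, 0, 0, 0, 0]
  ],
  "grip": 0
}}

```text
time_s: 7.05
position: [0.4259, 0.0087, 0.024]
tcp_rot: [[0.998, 0.055, -0.0], [0.055, -0.998, 0.0], [-0.0, -0.0, -1.0]]
force: [-0.2, 0.3, -0.6]
opening: 0.25
grasp_force: 30.0
```

```bash
python3 - <<'E'
from h import *
st()
# hover above bin ramp, right lane, nose-down 33
pre=scoop(fr(BIN,-60,-18)if 0 else fr(BIN,-.060,-.018),.20,9.5,0)
plan([(np.array([.4256,.0088,.16]),Rs(3.2,0)*Ro.from_matrix(T0)),pre])
print(pre[0])
E
```

```text
t 7.05 p [425.9   8.7  24. ] F [-0.2  0.3 -0.6] op 0.25 g 30.0 q [-13.9  38.4 118.9  -0.   22.7  72.9]
[[0.9985, 0.0553, -0.0001], [0.0553, -0.9985, 0.0], [-0.0001, -0.0, -1.0]]
 [-0.001, -0.0, -0.544, -0.0, 0.0, -0.0]
 [-0.21, 1.248, -0.788, -0.0, 0.0, -0.07]
[ 0.39071374 -0.30576266  0.221     ]
```

Gripped: an opening of 0.25 is 22 mm, the handle's width. Now I lift and move towards the bin.

{"name": "send_rows", "arguments": {
  "moves": [
    [0, 0, -0.06, 0, 0, 0],
    [0, 0, -0.15, 0, 0, 0],
    [0, 0.05, -0.27, 0, 0, 0],
    [0, 0.15, -0.4, 0, 0, 0],
    [0, 0.25, -0.54, 0, 0, 0],
    [-0.03, 0.35, -0.66, 0, 0, -0.02],
    [-0.05, 0.5, -0.78, 0, 0, -0.04],
    [-0.08, 0.65, -0.85, 0, 0, -0.05],
    [-0.1, 0.8, -0.85, 0, 0, -0.07],
    [-0.1, 0.9, -0.85, 0, 0, -0.07],
    [-0.1, 0.95, -0.85, 0, 0, -0.07],
    [-0.1, 0.95, -0.85, 0, 0, -0.07]
  ]
}}

```text
time_s: 8.25
position: [0.4139, -0.2307, 0.236]
tcp_rot: [[0.987, 0.162, -0.001], [0.162, -0.987, 0.001], [-0.0, -0.001, -1.0]]
force: [0.1, 0.4, -2.9]
opening: 0.25
grasp_force: 30.0
```

```bash
python3 - <<'E'
from h import *
st()
p,d,W=cap("side","s1")
cv2.imwrite("pics/s1c.png",cv2.resize(p[100:400,150:550,::-1],None,fx=2,fy=2))
L=lambda x,y,z,nd: scoop(fr(BIN,x/1e3,y/1e3),z/1e3,9.5,nd)
plan([L(-60,-18,140,33),L(-60,-18,40,33)])
print(L(-60,-18,140,33)[0],L(-45,-18,7,33)[0])
E
```

```text
t 8.25 p [ 413.9 -230.7  236. ] F [ 0.1  0.4 -2.9] op 0.25 g 30.0 q [-42.7  17.6 102.2   0.   60.3  38. ]
[[0.9867, 0.1624, -0.0006], [0.1624, -0.9867, 0.0006], [-0.0005, -0.0007, -1.0]]
 [-0.004, 0.287, 0.007, -0.002, -0.366, -0.001]
 [-0.004, 0.288, 0.407, -0.002, -0.366, -0.001]
[ 0.42427066 -0.30014716  0.23386155] [ 0.43906495 -0.29767144  0.10086155]
```

View pics/s1c.png

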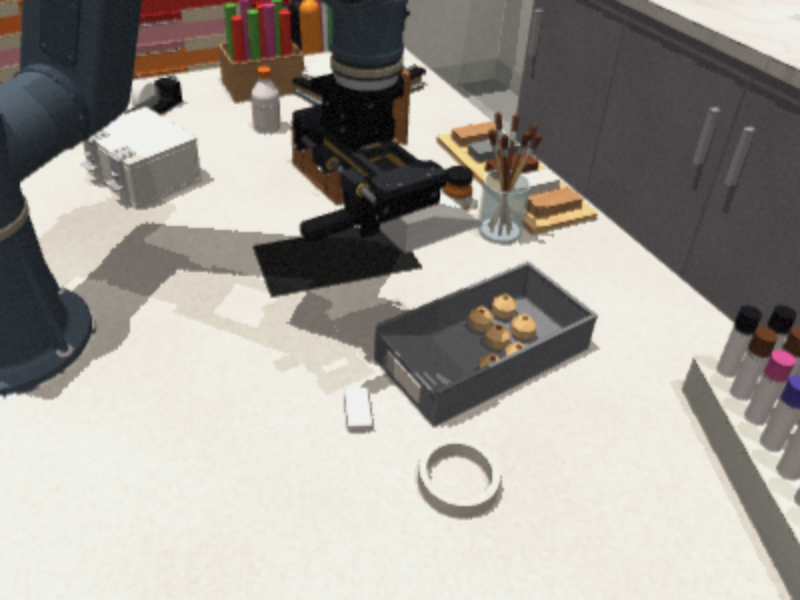

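The scoop is held level over the mat, and the six beads lie undisturbed in the bin (side crop about (505,325)). I now tilt nose-down above the ramp.

{"name": "send_rows", "arguments": {
  "moves": [
    [0, 0.06, 0, 0, -0.06, 0],
    [0, 0.14, 0, 0, -0.13, 0],
    [0, 0.22, 0, 0, -0.2, 0],
    [0, 0.287, 0.01, 0, -0.27, 0],
    [0, 0.287, 0.01, 0, -0.34, 0],
    [0, 0.287, 0.1, 0, -0.366, 0],
    [0, 0.287, 0.2, 0, -0.366, 0],
    [0, 0.287, 0.3, 0, -0.366, 0],
    [0, 0.287, 0.38, 0, -0.366, 0],
    [0, 0.287, 0.38, 0, -0.366, 0],
    [0, 0.287, 0.38, 0, -0.366, 0]
  ]
}}

```text
time_s: 9.4
position: [0.426, -0.2992, 0.1415]
tcp_rot: [[0.827, 0.166, -0.537], [0.14, -0.986, -0.089], [-0.545, -0.001, -0.839]]
force: [0.3, 0.7, -2.1]
opening: 0.245
grasp_force: 30.0
```

```bash
python3 - <<'E'
from h import *
st()
p,d,W=cap("side","s2");a=p[180:350,250:500]
p2,d2,W2=cap("top","t2");b=p2[90:260,340:500]
cv2.imwrite("pics/s2c.png",np.hstack([cv2.resize(a,(500,340)),cv2.resize(b,(300,319+21))])[:,:,::-1])
L=lambda x,y,z,nd: scoop(fr(BIN,x/1e3,y/1e3),z/1e3,9.5,nd)
plan([L(-60,-18,16,33),L(-42,-18,6,33),L(-20,-18,6,28),L(0,-18,5,22),L(30,-18,5,17),L(60,-18,5,14),L(100,-18,5,12),L(122,-18,5,12)])
E
```

```text
t 9.4 p [ 426.  -299.2  141.5] F [ 0.3  0.7 -2.1] op 0.245 g 30.0 q [-34.6  41.1  84.2 -22.6  80.5  54.8]
[[0.8269, 0.166, -0.5373], [0.1399, -0.9861, -0.0894], [-0.5447, -0.0013, -0.8386]]
 [0.063, -0.002, 0.115, 0.001, -0.002, -0.0]
 [0.145, -0.002, 0.11, 0.001, -0.002, -0.0]
 [0.214, -0.003, 0.111, 0.001, 0.054, -0.0]
 [0.283, -0.003, 0.13, 0.001, 0.121, -0.0]
 [0.388, -0.003, 0.114, 0.001, 0.176, -0.0]
 [0.493, -0.003, 0.079, 0.001, 0.21, -0.0]
 [0.631, -0.003, 0.011, 0.001, 0.232, -0.0]
 [0.705, -0.003, -0.037, 0.001, 0.232, -0.0]
```

View pics/s2c.png

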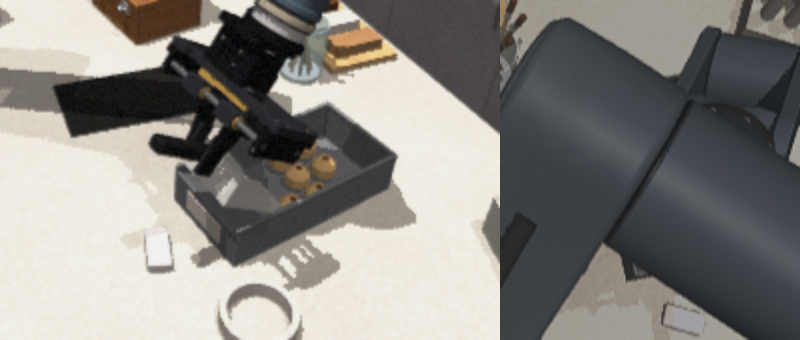

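The scoop is nose-down at the ramp inside the bin (left panel about (220,165)), and the beads are ahead of it. I'll ease it down to the floor and watch the force.

{"name": "send_rows", "arguments": {
  "moves": [
    [0.03, 0, 0.05, 0, 0, 0],
    [0.05, 0, 0.09, 0, 0, 0],
    [0.063, 0, 0.105, 0, 0, 0],
    [0.08, 0, 0.11, 0, 0, 0],
    [0.1, 0, 0.11, 0, 0, 0],
    [0.12, 0, 0.11, 0, 0, 0],
    [0.13, 0, 0.11, 0, 0, 0],
    [0.145, 0, 0.11, 0, 0, 0],
    [0.145, 0, 0.11, 0, 0, 0]
  ]
}}

```text
time_s: 10.4
position: [0.4419, -0.2981, 0.0988]
tcp_rot: [[0.828, 0.165, -0.536], [0.138, -0.986, -0.09], [-0.543, 0.0, -0.84]]
force: [0.6, -0.1, -0.8]
opening: 0.253
grasp_force: 30.0
```

```bash
python3 - <<'E'
from h import *
st()
L=lambda x,y,z,nd: scoop(fr(BIN,x/1e3,y/1e3),z/1e3,9.5,nd)
plan([L(-42,-18,4,33),L(-20,-18,4,28),L(0,-18,4,22),L(30,-18,4,17),L(60,-18,4,14),L(100,-18,4,12),L(122,-18,4,12)])
E
```

```text
t 10.4 p [ 441.9 -298.1   98.8] F [ 0.6 -0.1 -0.8] op 0.253 g 30.0 q [-33.7  45.3  83.1 -22.4  77.8  56.7]
[[0.8283, 0.1648, -0.5356], [0.1381, -0.9863, -0.0899], [-0.5431, 0.0005, -0.8397]]
 [0.003, -0.003, 0.003, 0.0, -0.001, -0.0]
 [0.072, -0.003, 0.004, 0.0, 0.054, -0.0]
 [0.138, -0.003, 0.02, 0.0, 0.121, -0.0]
 [0.243, -0.004, 0.004, 0.0, 0.177, -0.0]
 [0.348, -0.004, -0.032, 0.0, 0.21, -0.0]
 [0.487, -0.004, -0.1, 0.0, 0.232, -0.0]
 [0.561, -0.004, -0.147, 0.0, 0.232, -0.0]
```

{"name": "send_rows", "arguments": {
  "moves": [
    [0.035, 0, 0.003, 0, 0.027, 0],
    [0.07, 0, 0.004, 0, 0.054, 0],
    [0.105, 0, 0.012, 0, 0.088, 0],
    [0.138, 0, 0.019, 0, 0.121, 0],
    [0.173, 0, 0.014, 0, 0.14, 0],
    [0.208, 0, 0.009, 0, 0.158, 0],
    [0.243, 0, 0.003, 0, 0.177, 0],
    [0.278, 0, -0.009, 0, 0.188, 0],
    [0.313, 0, -0.021, 0, 0.199, 0],
    [0.348, 0, -0.033, 0, 0.21, 0],
    [0.348, 0, -0.033, 0, 0.21, 0]
  ]
}}

```text
time_s: 11.5
position: [0.5192, -0.2851, 0.0581]
tcp_rot: [[0.957, 0.165, -0.237], [0.16, -0.986, -0.04], [-0.24, 0.001, -0.971]]
force: [0.2, 0.3, -1.2]
opening: 0.25
grasp_force: 30.0
```

```bash
python3 - <<'E'
from h import *
st()
p,d,W=cap("side","s3");a=p[180:350,250:500]
cv2.imwrite("pics/s3c.png",cv2.resize(a,(750,510))[:,:,::-1])
L=lambda x,y,z,nd: scoop(fr(BIN,x/1e3,y/1e3),z/1e3,9.5,nd)
plan([L(60,-18,4,14),L(80,-18,4,13),L(100,-18,4,12),L(110,-18,4,12),L(122,-18,4,12)])
E
```

```text
t 11.5 p [ 519.2 -285.1   58.1] F [ 0.2  0.3 -1.2] op 0.25 g 30.0 q [-34.6  44.7  85.  -11.1  60.8  52.2]
[[0.9574, 0.1651, -0.2369], [0.1601, -0.9863, -0.0403], [-0.2403, 0.0007, -0.9707]]
 [-0.001, -0.003, -0.0, 0.0, -0.0, -0.0]
 [0.075, -0.003, -0.01, 0.0, 0.011, -0.0]
 [0.151, -0.003, -0.019, 0.0, 0.022, -0.0]
 [0.19, -0.003, -0.029, 0.0, 0.022, -0.0]
 [0.237, -0.003, -0.04, 0.0, 0.022, -0.0]
```

View pics/s3c.png

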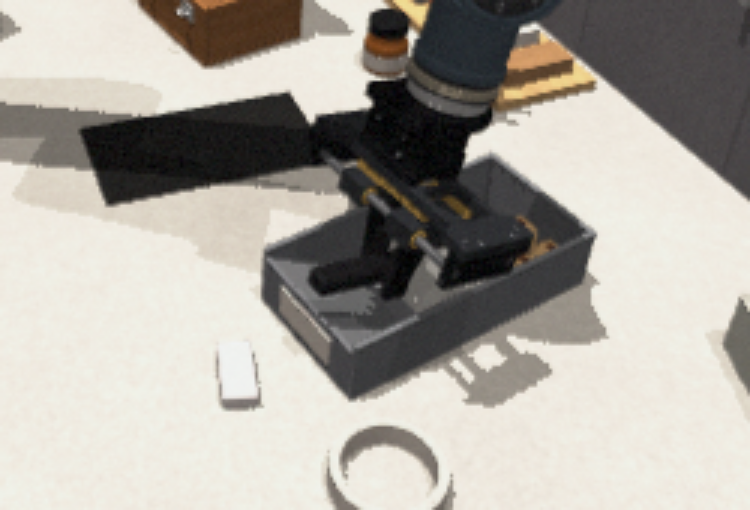

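The scoop's nose is pushing the beads towards the back (one shows at (535,250)), with only light contact. Next I drive up to the back wall.

{"name": "send_rows", "arguments": {
  "moves": [
    [0.03, 0, -0.004, 0, 0.004, 0],
    [0.06, 0, -0.008, 0, 0.008, 0],
    [0.09, 0, -0.012, 0, 0.013, 0],
    [0.12, 0, -0.016, 0, 0.018, 0],
    [0.15, 0, -0.02, 0, 0.022, 0],
    [0.17, 0, -0.025, 0, 0.022, 0],
    [0.185, 0, -0.029, 0, 0.022, 0],
    [0.2, 0, -0.032, 0, 0.022, 0],
    [0.21, 0, -0.034, 0, 0.022, 0],
    [0.22, 0, -0.037, 0, 0.022, 0],
    [0.228, 0, -0.039, 0, 0.022, 0],
    [0.228, 0, -0.039, 0, 0.022, 0]
  ]
}}

```text
time_s: 12.75
position: [0.575, -0.2758, 0.054]
tcp_rot: [[0.965, 0.165, -0.205], [0.161, -0.986, -0.034], [-0.208, 0.0, -0.978]]
force: [0.4, -1.1, -0.7]
opening: 0.244
grasp_force: 30.0
```

```bash
python3 - <<'E'
from h import *
st()
L=lambda x,y,z,nd: scoop(fr(BIN,x/1e3,y/1e3),z/1e3,9.5,nd)
plan([L(122,-18,4,12),L(123,-18,5,6),L(123,-18,8,0),L(122,-18,14,-6),L(121,-18,22,-12),L(120,-18,30,-18),L(118,-18,40,-25),L(110,-18,70,-25)])
print(L(118,-18,40,-25)[0])
E
```

```text
t 12.75 p [ 575.  -275.8   54. ] F [ 0.4 -1.1 -0.7] op 0.244 g 30.0 q [-31.8  47.1  78.7  -8.8  63.5  53.3]
[[0.9648, 0.1646, -0.2052], [0.1609, -0.9864, -0.0345], [-0.2081, 0.0002, -0.9781]]
 [0.011, -0.003, -0.001, 0.0, 0.0, -0.0]
 [0.008, -0.003, 0.053, 0.0, 0.067, -0.0]
 [0.006, -0.003, 0.101, 0.0, 0.133, -0.0]
 [0.004, -0.003, 0.137, 0.0, 0.2, -0.0]
 [0.006, -0.003, 0.164, 0.0, 0.267, -0.0]
 [0.014, -0.003, 0.19, 0.0, 0.333, -0.0]
 [0.027, -0.003, 0.215, 0.0, 0.411, -0.0]
 [-0.029, -0.003, 0.105, 0.0, 0.411, -0.0]
[ 5.70456325e-01 -2.75684068e-01 -1.34093116e-04]
```

```bash
python3 - <<'E'
from h import *
L=lambda x,y,z,nd: scoop(fr(BIN,x/1e3,y/1e3),z/1e3,9.5,nd)
plan([L(125,-18,4,12),L(125,-18,4.5,9),L(125,-18,5.5,6),L(125,-18,7,3),L(125,-18,10,0),L(125,-18,36,-6),L(125,-18,62,-12),L(122,-18,110,-18),L(115,-18,150,-22)])
E
```

```text
[0.022, -0.003, -0.003, 0.0, 0.0, -0.0]
 [0.018, -0.003, 0.024, 0.0, 0.033, -0.0]
 [0.015, -0.003, 0.05, 0.0, 0.067, -0.0]
 [0.014, -0.003, 0.073, 0.0, 0.1, -0.0]
 [0.012, -0.003, 0.091, 0.0, 0.133, -0.0]
 [-0.003, -0.003, 0.048, 0.0, 0.2, -0.0]
 [-0.012, -0.003, 0.005, 0.0, 0.267, -0.0]
 [-0.044, -0.003, -0.124, 0.0, 0.333, -0.0]
 [-0.089, -0.003, -0.239, 0.0, 0.378, -0.0]
```

{"name": "send_rows", "arguments": {
  "moves": [
    [0.01, 0, -0.001, 0, 0, 0],
    [0.022, 0, -0.003, 0, 0, 0],
    [0.022, 0, -0.003, 0, 0, 0],
    [0.02, 0, 0.01, 0, 0.016, 0],
    [0.018, 0, 0.024, 0, 0.033, 0],
    [0.016, 0, 0.037, 0, 0.05, 0],
    [0.015, 0, 0.05, 0, 0.067, 0],
    [0.014, 0, 0.062, 0, 0.083, 0],
    [0.014, 0, 0.073, 0, 0.1, 0],
    [0.013, 0, 0.082, 0, 0.117, 0],
    [0.012, 0, 0.091, 0, 0.133, 0],
    [0.012, 0, 0.091, 0, 0.133, 0]
  ]
}}

```text
time_s: 13.95
position: [0.5717, -0.2758, 0.0304]
tcp_rot: [[0.987, 0.164, -0.003], [0.164, -0.987, 0.001], [-0.003, -0.002, -1.0]]
force: [-1.2, 0.2, -2.6]
opening: 0.249
grasp_force: 30.0
```

```bash
python3 - <<'E'
from h import *
st()
p,d,W=cap("side","s4");a=p[180:350,250:500]
cv2.imwrite("pics/s4c.png",cv2.resize(a,(750,510))[:,:,::-1])
L=lambda x,y,z,nd: scoop(fr(BIN,x/1e3,y/1e3),z/1e3,9.5,nd)
plan([L(125,-18,10,0),L(125,-18,36,-6),L(125,-18,62,-12),L(122,-18,110,-18),L(115,-18,150,-22)])
E
```

```text
t 13.95 p [ 571.7 -275.8   30.4] F [-1.2  0.2 -2.6] op 0.249 g 30.0 q [-35.8  45.4  87.8  -0.1  47.   44.8]
[[0.9865, 0.1637, -0.0031], [0.1637, -0.9865, 0.0011], [-0.0029, -0.0016, -1.0]]
 [0.004, -0.002, -0.001, -0.001, 0.002, -0.001]
 [-0.002, -0.002, -0.046, -0.001, 0.068, -0.001]
 [-0.002, -0.002, -0.091, -0.0, 0.135, -0.001]
 [-0.007, -0.002, -0.224, -0.0, 0.202, -0.001]
 [-0.028, -0.003, -0.345, -0.0, 0.246, -0.001]
```

View pics/s4c.png

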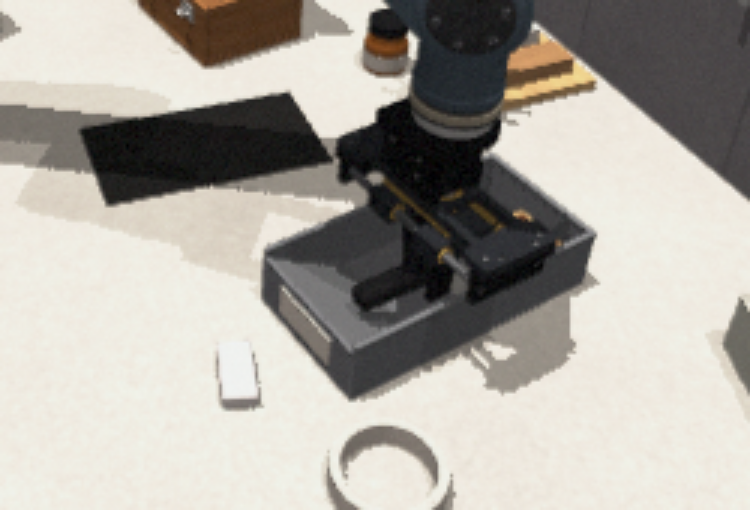

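No beads are left behind on the floor in front, and one shows near (520,215). Now I lift while tilting back.

{"name": "send_rows", "arguments": {
  "moves": [
    [0, 0, -0.015, 0, 0.02, 0],
    [0, 0, -0.03, 0, 0.043, 0],
    [-0.001, 0, -0.046, 0, 0.068, 0],
    [-0.002, 0, -0.07, 0, 0.1, 0],
    [-0.002, 0, -0.091, 0, 0.135, 0],
    [-0.004, 0, -0.13, 0, 0.16, 0],
    [-0.005, 0, -0.18, 0, 0.18, 0],
    [-0.007, 0, -0.224, 0, 0.202, 0],
    [-0.018, 0, -0.29, 0, 0.225, 0],
    [-0.028, 0, -0.345, 0, 0.246, 0],
    [-0.1, 0, -0.55, 0, 0.246, 0],
    [-0.1, 0, -0.55, 0, 0.246, 0]
  ]
}}

```text
time_s: 15.2
position: [0.5497, -0.2826, 0.1734]
tcp_rot: [[0.912, 0.164, 0.376], [0.154, -0.986, 0.055], [0.38, 0.007, -0.925]]
force: [0.8, -1.0, -2.3]
opening: 0.248
grasp_force: 30.0
```

```bash
python3 - <<'E'
from h import *
s=st()
for n in ("top","side"):
    p,d,W=cap(n,"lift_"+n)
    for x in beads(p,W,[.35,-.5],[.75,-.1]):print(n,x)
b=cv2.imread("pics/lift_side.png")[130:330,270:500];c=cv2.imread("pics/lift_top.png")[90:250,360:480]
cv2.imwrite("pics/s5c.png",np.hstack([cv2.resize(b,(460,400)),cv2.resize(c,(300,400))]))
E
```

```text
t 15.2 p [ 549.7 -282.6  173.4] F [ 0.8 -1.  -2.3] op 0.248 g 30.0 q [-46.7  28.7 100.1  28.   41.5  14.2]
[[0.9122, 0.1637, 0.3756], [0.1542, -0.9865, 0.0554], [0.3796, 0.0074, -0.9251]]
top (np.int32(245), array([447.4, 141. ]), array([ 638., -286.,  191.]))
top (np.int32(244), array([432.3, 143.5]), array([ 633., -248.,  191.]))
top (np.int32(51), array([400.6, 156.7]), array([ 650., -202.,   34.]))
side (np.int32(152), array([429.2, 220.6]), array([ 650., -285.,  190.]))
side (np.int32(179), array([396.8, 253.8]), array([ 628., -211.,   29.]))
```

View pics/s5c.png

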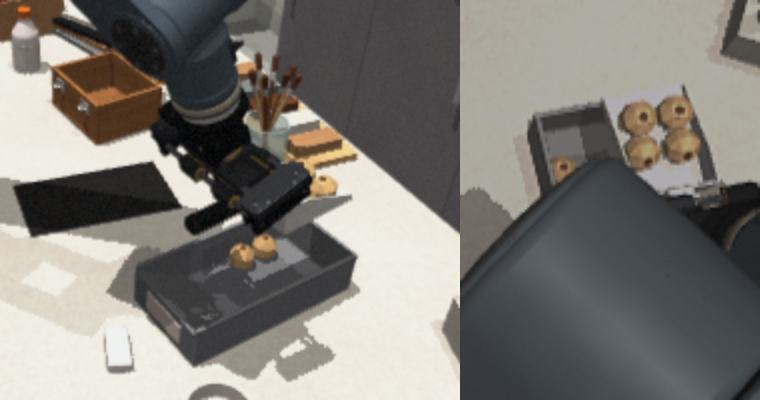

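Four beads are in the scoop and two remain near the bin's left wall. Now the carry to the case.

```bash
python3 - <<'E'
from h import *
a=scoop(np.array([.57,-.19]),.27,9.3,-20);b=scoop(np.array([.55,.03]),.27,9.3,-20);c=scoop(fr(CASE,-.03,0),.20,9,-18)
print(a[0],b[0],c[0]);plan([a,b,c])
E
```

```text
[ 0.43308424 -0.21242082  0.24185072] [0.41308424 0.00757918 0.24185072] [0.41445618 0.21343186 0.17670981]
 [-0.274, -0.346, -0.421, 0.001, -0.024, 0.003]
 [-0.212, -1.228, -0.4, 0.001, -0.024, 0.003]
 [-0.178, -2.04, -0.108, 0.0, -0.046, 0.006]
```

{"name": "send_rows", "arguments": {
  "moves": [
    [0, 0, -0.1, 0, 0, 0],
    [-0.02, -0.05, -0.22, 0, 0, 0],
    [-0.04, -0.12, -0.34, 0, 0, 0],
    [-0.06, -0.2, -0.42, 0, 0, 0],
    [-0.07, -0.3, -0.46, 0, 0, 0],
    [-0.08, -0.4, -0.48, 0, 0, 0],
    [-0.09, -0.5, -0.48, 0, 0, 0],
    [-0.09, -0.6, -0.48, 0, 0, 0],
    [-0.09, -0.7, -0.48, 0, 0, 0],
    [-0.09, -0.8, -0.48, 0, 0, 0],
    [-0.09, -0.9, -0.48, 0, 0, 0],
    [-0.09, -1.0, -0.48, 0, 0, 0]
  ]
}}

```text
time_s: 16.5
position: [0.4414, -0.0427, 0.2701]
tcp_rot: [[0.915, 0.165, 0.368], [0.153, -0.986, 0.064], [0.373, -0.002, -0.928]]
force: [-0.1, 0.1, -2.6]
opening: 0.251
grasp_force: 30.0
```

```bash
python3 - <<'E'
from h import *
s=st()
plan([scoop(fr(CASE,-.03,0),.22,9,-14),scoop(fr(CASE,-.03,0),.16,9,-10)])
p,d,W=cap("side")
for x in beads(p,W,[.35,-.3],[.75,.3]):print(x)
E
```

```text
t 16.5 p [441.4 -42.7 270.1] F [-0.1  0.1 -2.6] op 0.251 g 30.0 q [-30.1   4.6 117.9  20.8  42.3  36.8]
[[0.9152, 0.1654, 0.3675], [0.1527, -0.9862, 0.0638], [0.373, -0.0022, -0.9278]]
 [-0.042, -1.028, 0.26, -0.003, -0.088, 0.005]
 [-0.119, -1.027, 0.445, -0.003, -0.132, 0.005]
(np.int32(176), array([324.9, 176. ]), array([588., 225.,  53.]))
(np.int32(21), array([376. , 194.6]), array([712.,  67.,  39.]))
(np.int32(212), array([395.6, 254.7]), array([ 624., -211.,   28.]))
```

{"name": "send_rows", "arguments": {
  "moves": [
    [0, -0.08, 0, 0, 0, 0],
    [-0.02, -0.18, 0, 0, 0, 0],
    [-0.03, -0.28, 0, 0, 0, 0],
    [-0.04, -0.38, 0, 0, -0.02, 0],
    [-0.04, -0.48, 0, 0, -0.04, 0],
    [-0.04, -0.58, 0.02, 0, -0.06, 0],
    [-0.04, -0.68, 0.05, 0, -0.08, 0],
    [-0.04, -0.78, 0.1, 0, -0.088, 0],
    [-0.04, -0.88, 0.15, 0, -0.088, 0],
    [-0.04, -0.96, 0.2, 0, -0.088, 0],
    [-0.04, -1.0, 0.24, 0, -0.088, 0],
    [-0.04, -1.0, 0.26, 0, -0.088, 0]
  ]
}}

```text
time_s: 17.75
position: [0.4147, 0.2061, 0.2054]
tcp_rot: [[0.957, 0.168, 0.236], [0.163, -0.986, 0.041], [0.24, -0.0, -0.971]]
force: [0.0, 0.2, -2.6]
opening: 0.251
grasp_force: 30.0
```

```bash
python3 - <<'E'
from h import *
s=st()
C=lambda x,z,nd:scoop(fr(CASE,x/1e3,0),z/1e3,9,nd)
plan([C(-20,150,-6),C(-25,140,4),C(-30,130,14),C(-30,125,22),C(-30,125,30),C(-30,125,38)])
E
```

```text
t 17.75 p [414.7 206.1 205.4] F [ 0.   0.2 -2.6] op 0.251 g 30.0 q [ 13.1  15.  115.2  -1.4  35.9  94.5]
[[0.9571, 0.1676, 0.2363], [0.1627, -0.9858, 0.0405], [0.2398, -0.0003, -0.9708]]
 [-0.012, -0.029, 0.2, -0.001, -0.087, 0.007]
 [-0.005, -0.029, 0.142, -0.001, -0.199, 0.007]
 [0.018, -0.029, 0.092, -0.0, -0.31, 0.007]
 [0.064, -0.028, 0.051, 0.0, -0.399, 0.007]
 [0.123, -0.028, -0.002, 0.001, -0.487, 0.007]
 [0.189, -0.027, -0.045, 0.001, -0.576, 0.007]
```

{"name": "send_rows", "arguments": {
  "moves": [
    [-0.006, -0.015, 0.1, 0, -0.04, 0],
    [-0.012, -0.029, 0.2, 0, -0.087, 0],
    [-0.008, -0.029, 0.17, 0, -0.145, 0],
    [-0.005, -0.029, 0.142, 0, -0.199, 0],
    [0.006, -0.029, 0.117, 0, -0.255, 0],
    [0.018, -0.029, 0.092, 0, -0.31, 0],
    [0.04, -0.029, 0.072, 0, -0.355, 0],
    [0.064, -0.028, 0.051, 0, -0.399, 0],
    [0.094, -0.028, 0.025, 0, -0.443, 0],
    [0.123, -0.028, -0.002, 0, -0.487, 0],
    [0.156, -0.028, -0.024, 0, -0.53, 0],
    [0.189, -0.027, -0.045, 0, -0.576, 0]
  ]
}}

```text
time_s: 18.95
position: [0.4585, 0.2182, 0.2295]
tcp_rot: [[0.78, 0.164, -0.604], [0.13, -0.986, -0.099], [-0.612, -0.001, -0.791]]
force: [0.0, 0.6, -1.7]
opening: 0.25
grasp_force: 30.0
```

{"name": "send_rows", "arguments": {
  "moves": [
    [0, 0, 0, 0, 0, 0],
    [0, 0, 0, 0, 0, 0],
    [0, 0, 0, 0, 0, 0],
    [0, 0, 0, 0, 0, 0]
  ]
}}

```text
time_s: 19.35
position: [0.4566, 0.2183, 0.2301]
tcp_rot: [[0.78, 0.165, -0.603], [0.13, -0.986, -0.101], [-0.611, -0.0, -0.791]]
force: [0.9, 0.4, -1.6]
opening: 0.248
grasp_force: 30.0
```

```bash
python3 - <<'E'
from h import *
s=st()
for n in ("top","side"):
    p,d,W=cap(n,"pour_"+n)
b=cv2.imread("pics/pour_side.png")[100:270,220:420];c=cv2.imread("pics/pour_top.png")[100:260,170:340]
cv2.imwrite("pics/s6c.png",np.hstack([cv2.resize(b,(400,340)),cv2.resize(c,(361,340))]))
C=lambda x,z,nd:scoop(fr(CASE,x/1e3,0),z/1e3,9,nd)
plan([C(-30,180,30),C(-30,220,10),C(-60,230,0)])
E
```

```text
t 19.35 p [456.6 218.3 230.1] F [ 0.9  0.4 -1.6] op 0.248 g 30.0 q [ 11.9  38.5  75.3   1.6 103.9  92.3]
[[0.7805, 0.1647, -0.6031], [0.1305, -0.9863, -0.1006], [-0.6114, -0.0002, -0.7913]]
 [-0.136, -0.007, -0.087, 0.003, 0.085, 0.005]
 [-0.203, -0.008, -0.019, 0.002, 0.307, 0.005]
 [-0.282, -0.009, 0.113, 0.002, 0.419, 0.005]
```

View pics/s6c.png

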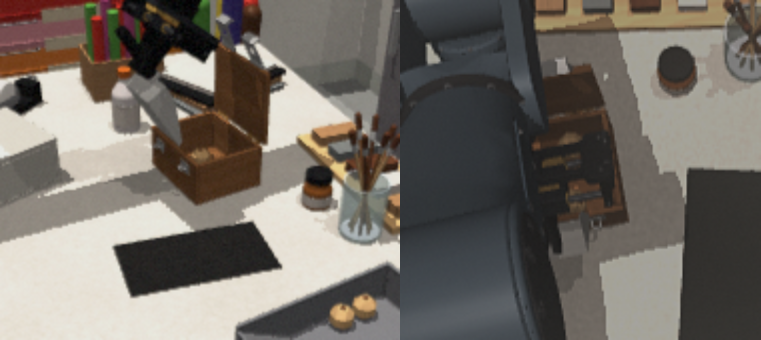

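The scoop is poured out, with beads visible in the case at (205,155). Now back for the two remaining beads in the left lane.

{"name": "send_rows", "arguments": {
  "moves": [
    [-0.06, 0, -0.05, 0, 0.03, 0],
    [-0.136, 0, -0.09, 0, 0.085, 0],
    [-0.17, 0, -0.06, 0, 0.19, 0],
    [-0.203, 0, -0.03, 0, 0.28, 0],
    [-0.22, 0.1, 0, 0, 0.307, 0],
    [-0.22, 0.22, 0, 0, 0.307, 0],
    [-0.22, 0.36, 0, 0, 0.307, 0],
    [-0.22, 0.52, 0, 0, 0.307, 0],
    [-0.22, 0.68, 0, 0, 0.307, 0],
    [-0.22, 0.84, 0, 0, 0.307, 0],
    [-0.22, 1.0, 0, 0, 0.307, 0],
    [-0.22, 1.0, 0, 0, 0.307, 0]
  ]
}}

```text
time_s: 20.65
position: [0.4565, -0.0396, 0.264]
tcp_rot: [[0.972, 0.16, -0.171], [0.157, -0.987, -0.031], [-0.174, 0.003, -0.985]]
force: [-0.5, 1.0, -1.9]
opening: 0.249
grasp_force: 30.0
```

```bash
python3 - <<'E'
from h import *
s=st()
p,d,W=cap("top","t7")
for x in beads(p,W,[.35,-.5],[.75,.35]):print(x)
m=(W[...,2]>.012)&(W[...,2]<.06)
c=(W[...,:2]-CASE[0])@np.array([[np.cos(.158),-np.sin(.158)],[np.sin(.158),np.cos(.158)]])
m&=(abs(c[...,0])<.058)&(abs(c[...,1])<.073);n,l,S,ce=cv2.connectedComponentsWithStats(m.astype(np.uint8))
print([(S[i,4],ce[i].round(),W[l==i].mean(0).round(3)) for i in range(1,n) if S[i,4]>10])
L=lambda x,y,z,nd: scoop(fr(BIN,x/1e3,y/1e3),z/1e3,9.5,nd)
plan([L(-60,18,140,33),L(-60,18,40,33)])
cv2.imwrite("pics/t7c.png",cv2.resize(p[110:230,180:480,::-1],None,fx=2.5,fy=2.5))
E
```

```text
t 20.65 p [456.5 -39.6 264. ] F [-0.5  1.  -1.9] op 0.249 g 30.0 q [-16.   18.7  95.8  -4.6  74.5  66.4]
[[0.9723, 0.1596, -0.1708], [0.1567, -0.9872, -0.0307], [-0.1735, 0.0031, -0.9848]]
(np.int32(1652), array([244.6, 183.4]), array([587., 237.,  29.]))
(np.int32(62), array([401.7, 158. ]), array([ 646., -205.,   34.]))
(np.int32(94), array([210.7, 185.2]), array([571., 319.,  81.]))
(np.int32(74), array([404.6, 171.2]), array([ 608., -210.,   34.]))
[(np.int32(120), array([250., 169.]), array([0.627, 0.22 , 0.034])), (np.int32(122), array([236., 185.]), array([0.58 , 0.261, 0.035])), (np.int32(196), array([246., 197.]), array([0.547, 0.231, 0.036]))]
 [-0.267, 0.875, 0.169, -0.001, -0.255, -0.003]
 [-0.197, 0.875, 0.563, -0.001, -0.255, -0.003]
```

View pics/t7c.png

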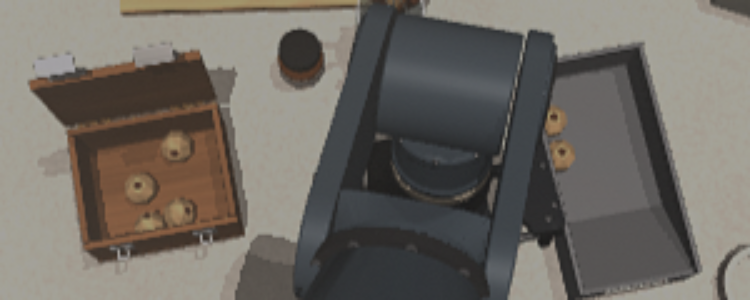

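Four beads are in the case (crop (175,145), (140,185), (180,210), (150,218)) and two are in the bin. I repeat the sweep in the left lane.

{"name": "send_rows", "arguments": {
  "moves": [
    [-0.04, 0.12, 0.02, 0, -0.03, 0],
    [-0.09, 0.27, 0.05, 0, -0.08, 0],
    [-0.14, 0.42, 0.08, 0, -0.12, 0],
    [-0.18, 0.57, 0.11, 0, -0.16, 0],
    [-0.22, 0.72, 0.14, 0, -0.21, 0],
    [-0.267, 0.875, 0.17, 0, -0.255, 0],
    [-0.267, 0.875, 0.17, 0, -0.255, -0.003],
    [-0.25, 0.875, 0.27, 0, -0.255, -0.003],
    [-0.23, 0.875, 0.38, 0, -0.255, -0.003],
    [-0.21, 0.875, 0.5, 0, -0.255, -0.003],
    [-0.2, 0.875, 0.54, 0, -0.255, -0.003],
    [-0.2, 0.875, 0.54, 0, -0.255, -0.003]
  ]
}}

```text
time_s: 21.9
position: [0.4194, -0.2613, 0.1387]
tcp_rot: [[0.825, 0.17, -0.539], [0.145, -0.985, -0.089], [-0.546, -0.004, -0.838]]
force: [-0.2, 0.1, -1.1]
opening: 0.248
grasp_force: 30.0
```

```bash
python3 - <<'E'
from h import *
s=st()
L=lambda x,y,z,nd: scoop(fr(BIN,x/1e3,y/1e3),z/1e3,9.5,nd)
plan([L(-60,18,16,33),L(-42,18,5,33),L(-20,18,4,28),L(0,18,4,22),L(30,18,4,17),L(60,18,4,14)])
E
```

```text
t 21.9 p [ 419.4 -261.3  138.7] F [-0.2  0.1 -1.1] op 0.248 g 30.0 q [-32.   40.1  87.5 -21.6  79.2  57.3]
[[0.8253, 0.1698, -0.5386], [0.1445, -0.9855, -0.0891], [-0.5459, -0.0043, -0.8378]]
 [0.057, 0.013, 0.1, -0.001, 0.001, 0.004]
 [0.142, 0.014, 0.098, -0.001, 0.001, 0.004]
 [0.213, 0.014, 0.102, -0.001, 0.057, 0.004]
 [0.279, 0.014, 0.118, -0.001, 0.123, 0.004]
 [0.384, 0.015, 0.102, -0.001, 0.179, 0.004]
 [0.489, 0.016, 0.065, -0.001, 0.212, 0.004]
```

{"name": "send_rows", "arguments": {
  "moves": [
    [0.03, 0.007, 0.05, 0, 0, 0.002],
    [0.05, 0.013, 0.08, 0, 0, 0.004],
    [0.06, 0.013, 0.095, 0, 0, 0.004],
    [0.1, 0.013, 0.098, 0, 0, 0.004],
    [0.142, 0.013, 0.098, 0, 0, 0.004],
    [0.178, 0.013, 0.1, 0, 0.028, 0.004],
    [0.213, 0.014, 0.102, 0, 0.057, 0.004],
    [0.246, 0.014, 0.11, 0, 0.09, 0.004],
    [0.279, 0.014, 0.118, 0, 0.123, 0.004],
    [0.314, 0.014, 0.113, 0, 0.142, 0.004],
    [0.349, 0.014, 0.108, 0, 0.16, 0.004],
    [0.384, 0.015, 0.102, 0, 0.179, 0.004]
  ]
}}

```text
time_s: 23.1
position: [0.4871, -0.2554, 0.0653]
tcp_rot: [[0.944, 0.164, -0.285], [0.156, -0.987, -0.048], [-0.289, 0.001, -0.957]]
force: [-0.0, -0.9, -1.2]
opening: 0.248
grasp_force: 30.0
```

```bash
python3 - <<'E'
from h import *
s=st()
L=lambda x,y,z,nd: scoop(fr(BIN,x/1e3,y/1e3),z/1e3,9.5,nd)
plan([L(30,18,4,17),L(60,18,4,14),L(80,18,4,13),L(100,18,4,12),L(110,18,4,12),L(125,18,4,12)])
E
```

```text
t 23.1 p [ 487.1 -255.4   65.3] F [-0.  -0.9 -1.2] op 0.248 g 30.0 q [-33.   42.8  89.5 -13.   60.9  55.2]
[[0.9445, 0.1636, -0.285], [0.1563, -0.9865, -0.0484], [-0.289, 0.0012, -0.9573]]
 [-0.004, -0.009, 0.003, 0.0, -0.002, -0.001]
 [0.107, -0.009, -0.003, 0.0, 0.031, -0.001]
 [0.183, -0.009, -0.016, 0.0, 0.042, -0.001]
 [0.259, -0.009, -0.029, 0.0, 0.053, -0.001]
 [0.297, -0.009, -0.041, 0.0, 0.053, -0.001]
 [0.355, -0.009, -0.058, 0.0, 0.053, -0.001]
```

{"name": "send_rows", "arguments": {
  "moves": [
    [0.035, 0, 0.002, 0, 0.01, 0],
    [0.07, 0, 0, 0, 0.02, 0],
    [0.107, 0, -0.003, 0, 0.031, 0],
    [0.14, 0, -0.009, 0, 0.036, 0],
    [0.183, 0, -0.016, 0, 0.042, 0],
    [0.22, 0, -0.022, 0, 0.048, 0],
    [0.259, 0, -0.029, 0, 0.053, 0],
    [0.28, 0, -0.035, 0, 0.053, 0],
    [0.3, 0, -0.041, 0, 0.053, 0],
    [0.32, 0, -0.047, 0, 0.053, 0],
    [0.34, 0, -0.053, 0, 0.053, 0],
    [0.355, 0, -0.058, 0, 0.053, 0]
  ]
}}

```text
time_s: 24.3
position: [0.5645, -0.2415, 0.0538]
tcp_rot: [[0.959, 0.165, -0.23], [0.161, -0.986, -0.035], [-0.232, -0.004, -0.973]]
force: [-22.3, -8.1, 7.6]
opening: 0.251
grasp_force: 30.0
```

```bash
python3 - <<'E'
from h import *
s=st()
L=lambda x,y,z,nd: scoop(fr(BIN,x/1e3,y/1e3),z/1e3,9.5,nd)
plan([L(125,16,4,12),L(125,16,4.5,9),L(125,16,5.5,6),L(125,16,7,3),L(125,16,10,0),L(125,16,36,-6),L(125,16,62,-12),L(122,16,110,-18),L(115,16,150,-22)])
E
```

```text
t 24.3 p [ 564.5 -241.5   53.8] F [-22.3  -8.1   7.6] op 0.251 g 30.0 q [-29.4  46.3  81.2  -9.2  63.4  56. ]
[[0.9591, 0.1651, -0.2298], [0.1614, -0.9863, -0.0349], [-0.2324, -0.0037, -0.9726]]
 [0.04, 0.003, -0.009, -0.002, 0.016, 0.001]
 [0.037, 0.003, 0.018, -0.002, 0.049, 0.0]
 [0.035, 0.003, 0.044, -0.002, 0.083, 0.0]
 [0.034, 0.003, 0.068, -0.002, 0.116, 0.0]
 [0.033, 0.003, 0.086, -0.002, 0.149, 0.0]
 [0.017, 0.003, 0.043, -0.002, 0.216, 0.0]
 [0.007, 0.003, -0.0, -0.002, 0.283, 0.0]
 [-0.029, 0.002, -0.128, -0.002, 0.349, -0.0]
 [-0.077, 0.002, -0.242, -0.002, 0.394, -0.0]
```

The 22 N force means something is wedged about 10 mm short of the back wall. I'll back off gently and look.

{"name": "send_rows", "arguments": {
  "moves": [
    [-0.03, 0, 0.008, 0, 0, 0],
    [-0.06, 0, 0.015, 0, 0, 0],
    [-0.09, 0, 0.02, 0, 0, 0],
    [-0.09, 0, 0.02, 0, 0, 0],
    [-0.09, 0, 0.02, 0, 0, 0]
  ]
}}

```text
time_s: 24.8
position: [0.5514, -0.2446, 0.0535]
tcp_rot: [[0.965, 0.163, -0.207], [0.159, -0.987, -0.035], [-0.21, 0.001, -0.978]]
force: [0.9, -0.2, -1.9]
opening: 0.247
grasp_force: 30.0
```

```bash
python3 - <<'E'
from h import *
s=st()
p,d,W=cap("side","s8");q,e,V=cap("top","t8")
for x in beads(p,W,[.35,-.4],[.75,-.1])+beads(q,V,[.35,-.4],[.75,-.1]):print(x)
a=p[190:320,320:470];b=q[100:240,370:480]
cv2.imwrite("pics/s8c.png",np.hstack([cv2.resize(a,(450,390)),cv2.resize(b,(306,390))])[:,:,::-1])
L=lambda x,y,z,nd: scoop(fr(BIN,x/1e3,y/1e3),z/1e3,9.5,nd)
plan([L(105,18,4,12),L(105,16,4,12)])
E
```

```text
t 24.8 p [ 551.4 -244.6   53.5] F [ 0.9 -0.2 -1.9] op 0.247 g 30.0 q [-30.6  45.2  84.1  -9.   60.3  55.2]
[[0.9647, 0.163, -0.2067], [0.1592, -0.9866, -0.0353], [-0.2097, 0.0011, -0.9778]]
(np.int32(9), array([377.1, 228.1]), array([ 544., -226.,  154.]))
 [0.014, -0.009, -0.003, 0.001, 0.001, -0.001]
 [0.014, -0.001, -0.003, 0.001, 0.001, -0.001]
```

View pics/s8c.png

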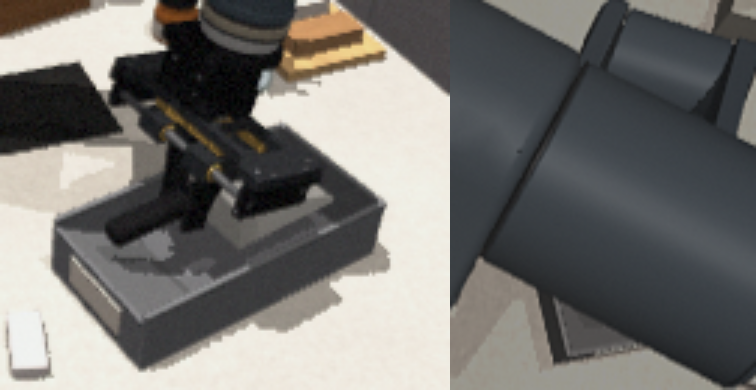

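The beads are hidden under the gripper in both panels. The likely cause is a bead hard against the left wall catching the scoop's side wall. I'll flatten and lift here, then see what was picked up.

```bash
python3 - <<'E'
from h import *
L=lambda x,y,z,nd: scoop(fr(BIN,x/1e3,y/1e3),z/1e3,9.5,nd)
plan([L(109,16,4,12),L(110,16,6,9),L(110,16,9,6),L(110,16,13,3),L(110,16,18,0),L(110,16,44,-6),L(110,16,72,-12),L(110,16,120,-18),L(110,16,220,-22)])
E
```

```text
[0.029, -0.001, -0.007, 0.001, 0.001, -0.001]
 [0.028, -0.001, 0.014, 0.001, 0.034, -0.001]
 [0.024, -0.001, 0.032, 0.001, 0.068, -0.001]
 [0.02, -0.001, 0.046, 0.001, 0.101, -0.001]
 [0.017, -0.001, 0.056, 0.001, 0.134, -0.001]
 [0.002, -0.001, 0.013, 0.001, 0.201, -0.001]
 [-0.009, -0.001, -0.038, 0.001, 0.268, -0.001]
 [-0.03, -0.001, -0.17, 0.001, 0.334, -0.001]
 [-0.098, -0.001, -0.525, 0.001, 0.379, -0.001]
```

{"name": "send_rows", "arguments": {
  "moves": [
    [0.015, 0, -0.003, 0, 0, 0],
    [0.029, 0, -0.007, 0, 0, 0],
    [0.028, 0, 0.014, 0, 0.034, 0],
    [0.024, 0, 0.032, 0, 0.068, 0],
    [0.02, 0, 0.046, 0, 0.101, 0],
    [0.017, 0, 0.056, 0, 0.134, 0],
    [0.008, 0, 0.035, 0, 0.168, 0],
    [0.002, 0, 0.013, 0, 0.201, 0],
    [-0.003, 0, -0.013, 0, 0.235, 0],
    [-0.009, 0, -0.038, 0, 0.268, 0],
    [-0.02, 0, -0.1, 0, 0.3, 0],
    [-0.03, 0, -0.17, 0, 0.334, 0]
  ]
}}

```text
time_s: 26.1
position: [0.5529, -0.2441, 0.0969]
tcp_rot: [[0.938, 0.164, 0.305], [0.156, -0.986, 0.05], [0.309, 0.0, -0.951]]
force: [0.1, -0.4, -1.7]
opening: 0.246
grasp_force: 30.0
```

{"name": "send_rows", "arguments": {
  "moves": [
    [0, 0, -0.1, 0, 0.02, 0],
    [-0.02, 0, -0.22, 0, 0.045, 0],
    [-0.04, 0, -0.34, 0, 0.045, 0],
    [-0.04, 0, -0.34, 0, 0.045, 0],
    [-0.04, 0, -0.34, 0, 0.045, 0]
  ]
}}

```text
time_s: 26.6
position: [0.518, -0.2506, 0.1752]
tcp_rot: [[0.914, 0.163, 0.37], [0.152, -0.987, 0.059], [0.375, 0.003, -0.927]]
force: [0.4, 0.7, -2.1]
opening: 0.248
grasp_force: 30.0
```

```bash
python3 - <<'E'
from h import *
s=st()
for n in ("top","side"):
    p,d,W=cap(n,"n9_"+n)
    for x in beads(p,W,[.35,-.5],[.8,-.08]):print(n,x)
plan([scoop(np.array([.62,-.19]),.30,9.3,-22)])
E
```

```text
t 26.6 p [ 518.  -250.6  175.2] F [ 0.4  0.7 -2.1] op 0.248 g 30.0 q [-46.8  25.8 105.8  29.2  39.4  12.4]
[[0.9145, 0.1633, 0.3702], [0.1524, -0.9866, 0.0587], [0.3748, 0.0028, -0.9271]]
top (np.int32(100), array([398. , 149.9]), array([ 670., -196.,   33.]))
side (np.int32(182), array([407.5, 249.4]), array([ 666., -205.,   29.]))
 [0.039, -0.17, -0.387, -0.001, 0.001, 0.001]
```

```bash
python3 - <<'E'
from h import *
for n in ("top","side"):
    p=cv2.imread(f"pics/n9_{n}.png");h=cv2.cvtColor(p,cv2.COLOR_BGR2HSV)
    m=((h[...,0]>5)&(h[...,0]<25)&(h[...,1]>70)&(h[...,2]>60)).astype(np.uint8)
    k,l,S,c=cv2.connectedComponentsWithStats(m)
    for i in range(1,k):
        if S[i,4]>6 and 340<c[i][0]<480 and 100<c[i][1]<300: print(n,S[i],c[i].round(),h[l==i].mean(0).round())
    g=((h[...,1]<40)&(h[...,2]>130)).astype(np.uint8)  # scoop metal
    print(n,''.join('\n'+''.join('#' if m[v,u] else ('.' if g[v,u] else ' ') for u in range(385,475,2)) for v in range(125,200,4)) if n=="top" else '')
E
```

```text
top [394 139  12  23 175] [399. 150.] [ 15.  99. 126.]
top 
.............................................
..................        ...................
........          ............ ..............
..            ................ ..............
.    ###      ................  .............
.    ####      ................ .............
..   ####      ................  ............
..    ####     ................  ............
...   #####     ...............  ............
...    ##       ...............   ...........
....             ..............   ...........
....             ..............   ...........
..               ............      ..........
                 ..                      ..  
                           ..              ..
                     #                       
                                             
                                             
                                             
side [370 156  32  36 480] [387. 173.] [ 16. 117. 162.]
side [406 157   4   8  19] [407. 161.] [ 10. 134.  76.]
side [412 162   7   7  21] [415. 165.] [  9. 142.  79.]
side [415 167   6   7  14] [417. 169.] [  9. 131.  78.]
side [403 171  19  17 129] [410. 180.] [ 12. 133. 105.]
side [418 191  30  26 356] [433. 204.] [ 17. 115. 178.]
side [376 193  10   5  40] [380. 195.] [ 13. 182. 102.]
side [362 198   9   7  17] [366. 201.] [ 19. 132.  79.]
side [376 203   7   5   8] [379. 205.] [ 20. 145.  67.]
side [348 208   6   6  15] [350. 210.] [ 19. 139.  75.]
side [364 222   6   6  17] [366. 224.] [ 19. 133.  75.]
side [398 242  21  17 231] [407. 250.] [ 16. 116. 146.]
side
```

The bowl is empty, and both beads now lie in a column along the left wall. I'll check that the scoop hasn't slipped in the grip, and locate the beads.

```bash
python3 - <<'E'
from h import *
s=readout.read_state();p,d,W=cap("top","n10")
h=cv2.cvtColor(p,cv2.COLOR_RGB2HSV)
z=W[...,2];m=(h[...,1]<40)&(h[...,2]>130)&(z>.14)&(z<.33)&(W[...,1]>-.36)&(W[...,1]<-.1)&(W[...,0]>.5)
n,l,S,c=cv2.connectedComponentsWithStats(m.astype(np.uint8));b=l==1+S[1:,4].argmax();P=W[b]
R=Ro.from_matrix(s["tcp_rot"]);g=s["position"]-R.apply([0,0,.019])
Q=R.inv().apply(P-g); # tool frame about grasp point; scoop x = Qx+GX , scoop z = .04 - Qz
Q=np.c_[Q[:,0]+GX,-Q[:,1],.04-Q[:,2]]*1000
print("n",b.sum(),"minmax",np.percentile(Q,[0.5,50,99.5],axis=0).round(1).tolist())
f=Q[:,2]<8;A=np.c_[Q[f][:,0],Q[f][:,1],np.ones(f.sum())];print("floor plane",np.linalg.lstsq(A,Q[f][:,2],rcond=None)[0].round(3))
e=b&(True)
print("rect in scoop",rect(Q/1000))
hs=(h[...,0]>5)&(h[...,0]<25)&(h[...,1]>70)&(h[...,2]>80)
for v in range(136,168,3):
    us=np.where(hs[v,390:412])[0]+390
    if len(us): print(v,us.min(),us.max(),W[v,us].mean(0).round(3), p[v,us].sum(1).min())
E
```

```text
n 1326 minmax [[-47.2, -38.8, 5.8], [9.4, -1.6, 17.1], [58.7, 41.9, 45.6]]
floor plane [ 3.700e-02 -1.000e-03  8.268e+00]
rect in scoop (array([5.4, 0.3]), array([ 84.5, 107.1]), 89.78)
139 398 398 [ 0.704 -0.199  0.028] 236
142 394 402 [ 0.694 -0.197  0.034] 248
145 394 402 [ 0.684 -0.196  0.036] 228
148 395 401 [ 0.677 -0.197  0.032] 236
151 396 402 [ 0.668 -0.199  0.031] 247
154 397 405 [ 0.658 -0.204  0.035] 201
157 397 405 [ 0.649 -0.202  0.036] 255
160 398 403 [ 0.642 -0.202  0.029] 214
```

```bash
python3 - <<'E'
from h import *
s=readout.read_state();p,d,W=cap("top");h=cv2.cvtColor(p,cv2.COLOR_RGB2HSV)
z=W[...,2];m=(h[...,1]<40)&(h[...,2]>130)&(z>.14)&(z<.33)&(W[...,1]>-.36)&(W[...,1]<-.1)&(W[...,0]>.5)
n,l,S,c=cv2.connectedComponentsWithStats(m.astype(np.uint8));P=W[l==1+S[1:,4].argmax()]
R=Ro.from_matrix(s["tcp_rot"]);Q=R.inv().apply(P-s["position"])*1000+[0,0,19];Q=np.c_[Q[:,0]+GX*1000,-Q[:,1],40-Q[:,2]]
f=(abs(Q[:,1])<33)&(Q[:,0]>-40);X,Z=Q[f,0],Q[f,2]
for _ in range(6):
    a,b=np.polyfit(X,Z,1);r=abs(Z-a*X-b);k=r<max(2.5,np.percentile(r,85));X,Z=X[k],Z[k]
print("slope deg",np.degrees(np.arctan(a)),"z at x=0",b,"resid",np.std(Z-a*X-b),len(X))
t=np.arctan(a);d=np.c_[Q[:,0]+85,Q[:,2]-40];q=np.c_[d[:,0]*np.cos(t)+d[:,1]*np.sin(t)-85,-d[:,0]*np.sin(t)+d[:,1]*np.cos(t)+40]
print("corrected x range",np.percentile(q[:,0],[.5,99.5]),"floor z",np.median(q[f,1]))
E
```

```text
slope deg 8.545500604933403 z at x=0 15.793399219619133 resid 1.2474599634397603 905
corrected x range [-52.35349574  54.64784926] floor z 3.3278795592869486
```

The scoop turned 8.5° nose-up in the grip during the jam; its position along the handle is unchanged. I include that tilt and retry, with the nose hugging the left wall.

```bash
cat >> h.py <<'E'
TILT=8.5
def L(x,y,z,nd,dy=0): return scoop(fr(BIN,x/1e3,y/1e3),z/1e3,9.5+dy,nd,tilt=TILT)
def C(x,z,nd,y=0): return scoop(fr(CASE,x/1e3,y/1e3),z/1e3,9,nd,tilt=TILT)
E
python3 - <<'E'
from h import *
plan([L(35,17,110,0,1),L(35,18,70,17,2),L(35,19,8,17,2)])
E
```

```text
[-0.219, 0.009, 0.093, 0.001, -0.338, -0.012]
 [-0.172, 0.013, 0.109, -0.001, -0.526, -0.023]
 [-0.264, 0.009, 0.339, -0.001, -0.526, -0.023]
```

{"name": "send_rows", "arguments": {
  "moves": [
    [-0.06, 0, 0, 0, -0.08, 0],
    [-0.12, 0, 0, 0, -0.16, 0],
    [-0.18, 0, 0, 0, -0.25, -0.01],
    [-0.219, 0, 0.02, 0, -0.338, -0.012],
    [-0.2, 0.01, 0.06, 0, -0.43, -0.018],
    [-0.172, 0.012, 0.109, 0, -0.526, -0.023],
    [-0.19, 0.012, 0.15, 0, -0.526, -0.023],
    [-0.21, 0.01, 0.2, 0, -0.526, -0.023],
    [-0.23, 0.01, 0.25, 0, -0.526, -0.023],
    [-0.25, 0.01, 0.3, 0, -0.526, -0.023],
    [-0.262, 0.009, 0.335, 0, -0.526, -0.023],
    [-0.262, 0.009, 0.335, 0, -0.526, -0.023]
  ]
}}

```text
time_s: 28.0
position: [0.4876, -0.2572, 0.0713]
tcp_rot: [[0.885, 0.197, -0.422], [0.178, -0.98, -0.083], [-0.43, -0.002, -0.903]]
force: [0.2, -1.7, -1.3]
opening: 0.249
grasp_force: 30.0
```

```bash
python3 - <<'E'
from h import *
st()
plan([L(35,20,4,17,2),L(50,20,4,15,2),L(70,20,4,13,2),L(90,20,4,12,2)])
E
```

```text
t 28.0 p [ 487.6 -257.2   71.3] F [ 0.2 -1.7 -1.3] op 0.249 g 30.0 q [-30.3  45.7  84.  -17.5  70.8  57.1]
[[0.8851, 0.1966, -0.4219], [0.1782, -0.9805, -0.083], [-0.4299, -0.0017, -0.9029]]
 [0.013, -0.006, 0.017, -0.002, -0.0, -0.001]
 [0.068, -0.004, 0.011, -0.002, 0.022, -0.001]
 [0.141, -0.001, -0.003, -0.002, 0.044, -0.001]
 [0.214, 0.001, -0.027, -0.002, 0.055, -0.001]
```

{"name": "send_rows", "arguments": {
  "moves": [
    [0.006, 0, 0.009, 0, 0, 0],
    [0.013, 0, 0.017, 0, 0, 0],
    [0.03, 0, 0.015, 0, 0.007, 0],
    [0.05, 0, 0.013, 0, 0.015, 0],
    [0.068, 0, 0.011, 0, 0.022, 0],
    [0.093, 0, 0.006, 0, 0.03, 0],
    [0.117, 0, 0.002, 0, 0.037, 0],
    [0.141, 0.002, -0.003, 0, 0.044, 0],
    [0.141, 0.002, -0.003, 0, 0.044, 0]
  ]
}}

```text
time_s: 28.9
position: [0.5212, -0.2513, 0.0577]
tcp_rot: [[0.913, 0.198, -0.357], [0.184, -0.98, -0.072], [-0.364, 0.0, -0.931]]
force: [0.1, -1.1, -2.6]
opening: 0.25
grasp_force: 30.0
```

```bash
python3 - <<'E'
from h import *
st()
p,d,W=cap("side")
for x in beads(p,W,[.5,-.4],[.8,-.1]):print(x)
plan([L(70,20,4,13,2),L(80,20,4,12,2),L(90,20,4,12,2),L(100,20,4,12,2),L(110,20,4,12,2)])
E
```

```text
t 28.9 p [ 521.2 -251.3   57.7] F [ 0.1 -1.1 -2.6] op 0.25 g 30.0 q [-29.5  46.8  82.2 -14.9  68.2  56.7]
[[0.913, 0.1978, -0.3569], [0.1842, -0.9802, -0.0721], [-0.3641, 0.0, -0.9314]]
(np.int32(50), array([377.3, 232.6]), array([ 533., -246.,  158.]))
(np.int32(14), array([399.4, 240. ]), array([ 580., -275.,  143.]))
 [-0.005, -0.005, 0.006, -0.0, -0.001, -0.001]
 [0.032, -0.003, 0.002, -0.0, 0.01, -0.001]
 [0.069, -0.002, -0.013, -0.0, 0.01, -0.001]
 [0.106, -0.001, -0.028, -0.0, 0.01, -0.001]
 [0.144, 0.001, -0.042, -0.0, 0.01, -0.001]
```

{"name": "send_rows", "arguments": {
  "moves": [
    [0, 0, 0.01, 0, 0, 0],
    [0.01, 0, 0.011, 0, 0.004, 0],
    [0.02, 0, 0.01, 0, 0.007, 0],
    [0.032, 0, 0.007, 0, 0.01, 0],
    [0.044, 0, 0.002, 0, 0.01, 0],
    [0.056, 0, -0.003, 0, 0.01, 0],
    [0.069, 0, -0.008, 0, 0.01, 0],
    [0.069, 0, -0.008, 0, 0.01, 0]
  ]
}}

```text
time_s: 29.75
position: [0.538, -0.2482, 0.0534]
tcp_rot: [[0.919, 0.198, -0.342], [0.185, -0.98, -0.07], [-0.349, 0.001, -0.937]]
force: [0.3, -2.1, 0.0]
opening: 0.249
grasp_force: 30.0
```

{"name": "send_rows", "arguments": {
  "moves": [
    [0.01, 0, -0.004, 0, 0, 0],
    [0.02, 0, -0.008, 0, 0, 0],
    [0.03, 0, -0.012, 0, 0, 0],
    [0.037, 0, -0.015, 0, 0, 0],
    [0.037, 0, -0.015, 0, 0, 0]
  ]
}}

```text
time_s: 30.25
position: [0.5473, -0.2462, 0.0537]
tcp_rot: [[0.918, 0.198, -0.343], [0.185, -0.98, -0.07], [-0.35, 0.0, -0.937]]
force: [-0.4, -3.3, -0.4]
opening: 0.253
grasp_force: 30.1
```

```bash
python3 - <<'E'
from h import *
st()
plan([L(100,20,4,12,2),L(110,20,4,12,2),L(125,20,4,12,2)])
E
```

```text
t 30.25 p [ 547.3 -246.2   53.7] F [-0.4 -3.3 -0.4] op 0.253 g 30.1 q [-28.3  48.1  79.1 -13.8  69.4  57.1]
[[0.9183, 0.1978, -0.3428], [0.1851, -0.9803, -0.0696], [-0.3498, 0.0004, -0.9368]]
 [0.001, -0.001, -0.004, -0.0, -0.0, -0.001]
 [0.039, -0.0, -0.018, -0.0, -0.0, -0.001]
 [0.095, 0.002, -0.039, -0.0, -0.0, -0.001]
```

{"name": "send_rows", "arguments": {
  "moves": [
    [0.01, 0.002, -0.004, 0, 0, 0],
    [0.02, 0.004, -0.009, 0, 0, 0],
    [0.03, 0.004, -0.013, 0, 0, 0],
    [0.039, 0.004, -0.016, 0, 0, 0],
    [0.039, 0.004, -0.016, 0, 0, 0]
  ]
}}

```text
time_s: 30.75
position: [0.5581, -0.2448, 0.0539]
tcp_rot: [[0.919, 0.198, -0.342], [0.185, -0.98, -0.069], [-0.349, 0.0, -0.937]]
force: [0.1, -2.1, -0.5]
opening: 0.247
grasp_force: 30.0
```

{"name": "send_rows", "arguments": {
  "moves": [
    [0.01, 0.001, -0.004, 0, 0, 0],
    [0.018, 0.001, -0.007, 0, 0, 0],
    [0.018, 0.001, -0.007, 0, 0, 0]
  ]
}}

```text
time_s: 31.05
position: [0.5625, -0.2441, 0.054]
tcp_rot: [[0.918, 0.198, -0.343], [0.185, -0.98, -0.069], [-0.35, -0.0, -0.937]]
force: [-0.6, -2.4, -0.1]
opening: 0.249
grasp_force: 30.0
```

{"name": "send_rows", "arguments": {
  "moves": [
    [0.01, 0.001, -0.004, 0, 0, 0],
    [0.018, 0.001, -0.007, 0, 0, 0],
    [0.018, 0.001, -0.007, 0, 0, 0]
  ]
}}

```text
time_s: 31.35
position: [0.5673, -0.2434, 0.0541]
tcp_rot: [[0.918, 0.198, -0.343], [0.185, -0.98, -0.069], [-0.35, -0.0, -0.937]]
force: [-0.1, -1.5, -0.9]
opening: 0.254
grasp_force: 30.0
```

Smooth, with no jam. The nose should now be at about 120 mm, so I go the last few millimetres, flatten and lift.

```bash
python3 - <<'E'
from h import *
st()
plan([L(122,19,4,12,2),L(124.5,19,4,12,2),L(124.5,19,4.5,9,2),L(124.5,18,5.5,6,2),L(124.5,18,7,3,2),L(124.5,17,10,0,2),L(124.5,16,36,-6,1),L(124.5,16,62,-12,0),L(122,16,110,-18,0),L(115,16,150,-22,0)])
E
```

```text
t 31.35 p [ 567.3 -243.4   54.1] F [-0.1 -1.5 -0.9] op 0.254 g 30.0 q [-27.3  49.1  76.  -13.3  71.6  57.4]
[[0.9183, 0.1979, -0.343], [0.1854, -0.9802, -0.0692], [-0.3499, -0.0001, -0.9368]]
 [0.008, 0.001, -0.005, -0.0, -0.0, -0.001]
 [0.018, 0.001, -0.008, -0.0, -0.0, -0.001]
 [0.018, 0.001, 0.02, -0.0, 0.033, -0.001]
 [0.019, 0.005, 0.047, -0.0, 0.066, -0.001]
 [0.02, 0.005, 0.071, -0.0, 0.1, -0.001]
 [0.022, 0.009, 0.09, -0.0, 0.133, -0.001]
 [0.001, 0.003, 0.051, 0.002, 0.2, 0.01]
 [-0.014, -0.007, 0.009, 0.003, 0.266, 0.021]
 [-0.063, -0.007, -0.113, 0.002, 0.333, 0.021]
 [-0.124, -0.008, -0.219, 0.001, 0.378, 0.022]
```

{"name": "send_rows", "arguments": {
  "moves": [
    [0.008, 0.001, -0.005, 0, 0, 0],
    [0.016, 0.001, -0.008, 0, 0, 0],
    [0.016, 0.001, -0.008, 0, 0, 0],
    [0.017, 0.001, 0.006, 0, 0.016, 0],
    [0.018, 0.001, 0.02, 0, 0.033, 0],
    [0.018, 0.003, 0.034, 0, 0.05, 0],
    [0.019, 0.005, 0.047, 0, 0.066, 0],
    [0.02, 0.005, 0.059, 0, 0.083, 0],
    [0.02, 0.005, 0.071, 0, 0.1, 0],
    [0.021, 0.007, 0.08, 0, 0.117, 0],
    [0.022, 0.009, 0.09, 0, 0.133, 0],
    [0.022, 0.009, 0.09, 0, 0.133, 0]
  ]
}}

```text
time_s: 32.55
position: [0.5632, -0.2454, 0.0305]
tcp_rot: [[0.969, 0.197, -0.148], [0.195, -0.98, -0.027], [-0.151, -0.003, -0.989]]
force: [0.1, 0.5, -2.1]
opening: 0.254
grasp_force: 30.0
```

```bash
python3 - <<'E'
from h import *
st()
plan([L(124.5,17,10,0,2),L(124.5,16,36,-6,1),L(124.5,16,62,-12,0),L(122,16,110,-18,0),L(100,16,190,-22,0)])
E
```

```text
t 32.55 p [ 563.2 -245.4   30.5] F [ 0.1  0.5 -2.1] op 0.254 g 30.0 q [-31.1  46.6  85.1  -7.   55.   51.9]
[[0.9691, 0.1973, -0.1481], [0.1954, -0.9803, -0.027], [-0.1506, -0.0028, -0.9886]]
 [0.006, 0.005, -0.004, -0.002, 0.002, -0.001]
 [-0.006, -0.002, -0.046, -0.001, 0.068, 0.01]
 [-0.012, -0.012, -0.089, -0.001, 0.135, 0.021]
 [-0.035, -0.012, -0.219, -0.002, 0.202, 0.021]
 [-0.156, -0.016, -0.485, -0.003, 0.246, 0.021]
```

{"name": "send_rows", "arguments": {
  "moves": [
    [0, 0, -0.015, 0, 0.02, 0.003],
    [-0.003, 0, -0.03, 0, 0.043, 0.006],
    [-0.006, 0, -0.046, 0, 0.068, 0.01],
    [-0.009, -0.004, -0.068, 0, 0.1, 0.015],
    [-0.012, -0.008, -0.089, 0, 0.135, 0.021],
    [-0.02, -0.01, -0.13, 0, 0.16, 0.021],
    [-0.028, -0.012, -0.18, 0, 0.18, 0.021],
    [-0.035, -0.012, -0.219, 0, 0.202, 0.021],
    [-0.07, -0.012, -0.3, 0, 0.22, 0.021],
    [-0.11, -0.014, -0.4, 0, 0.246, 0.021],
    [-0.15, -0.016, -0.485, 0, 0.246, 0.021],
    [-0.15, -0.016, -0.485, 0, 0.246, 0.021]
  ]
}}

```text
time_s: 33.75
position: [0.5461, -0.247, 0.1595]
tcp_rot: [[0.958, 0.166, 0.235], [0.161, -0.986, 0.037], [0.238, 0.002, -0.971]]
force: [-0.2, -1.2, -2.3]
opening: 0.247
grasp_force: 30.0
```

```bash
python3 - <<'E'
from h import *
st()
for n in ("top","side"):
    p,d,W=cap(n,"n11_"+n)
    for x in beads(p,W,[.35,-.5],[.8,-.08]):print(n,x)
plan([scoop(np.array([.62,-.19]),.30,9.3,-20,tilt=TILT)])
E
```

```text
t 33.75 p [ 546.1 -247.   159.5] F [-0.2 -1.2 -2.3] op 0.247 g 30.0 q [-40.4  29.4  98.4  15.1  44.2  29.9]
[[0.9578, 0.1655, 0.2352], [0.1612, -0.9862, 0.0374], [0.2381, 0.0021, -0.9712]]
top (np.int32(68), array([428.6, 149. ]), array([ 618., -237.,  196.]))
 [-0.12, -0.174, -0.5, -0.001, -0.023, 0.003]
```

None are visible on the bin floor and at least one is in the scoop. I carry to the case and count there.

{"name": "send_rows", "arguments": {
  "moves": [
    [0, 0, -0.1, 0, 0, 0],
    [-0.02, -0.05, -0.22, 0, 0, 0],
    [-0.04, -0.1, -0.34, 0, 0, 0],
    [-0.06, -0.18, -0.44, 0, 0, 0],
    [-0.07, -0.28, -0.46, 0, 0, 0],
    [-0.08, -0.38, -0.47, 0, 0, 0],
    [-0.08, -0.48, -0.47, 0, 0, 0],
    [-0.08, -0.58, -0.47, 0, 0, 0],
    [-0.08, -0.68, -0.47, 0, 0, 0],
    [-0.08, -0.78, -0.47, 0, 0, 0],
    [-0.08, -0.88, -0.47, 0, 0, 0],
    [-0.08, -0.98, -0.47, 0, 0, 0]
  ]
}}

```text
time_s: 35.05
position: [0.4573, -0.0108, 0.265]
tcp_rot: [[0.959, 0.166, 0.228], [0.161, -0.986, 0.042], [0.232, -0.004, -0.973]]
force: [-0.5, 0.2, -1.7]
opening: 0.248
grasp_force: 30.0
```

```bash
python3 - <<'E'
from h import *
s=st()
plan([C(-30,220,-14),C(-30,160,-10)])
for n in ("top","side"):
    p,d,W=cap(n,"n12_"+n)
    for x in beads(p,W,[.35,-.5],[.8,.12]):print(n,x)
E
```

```text
t 35.05 p [457.3 -10.8 265. ] F [-0.5  0.2 -1.7] op 0.248 g 30.0 q [-20.1   8.7 111.1   9.   49.   55.1]
[[0.9594, 0.1663, 0.2279], [0.1609, -0.9861, 0.0421], [0.2317, -0.0037, -0.9728]]
 [-0.091, -0.912, 0.224, -0.003, -0.088, 0.006]
 [-0.139, -0.912, 0.418, -0.003, -0.132, 0.006]
side (np.int32(17), array([409.3, 184.1]), array([765., -34., 127.]))
side (np.int32(20), array([376.5, 194.8]), array([713.,  66.,  39.]))
```

The bin reads empty in both views, so I go on and pour.

{"name": "send_rows", "arguments": {
  "moves": [
    [0, -0.08, 0, 0, 0, 0],
    [-0.02, -0.18, 0, 0, 0, 0],
    [-0.04, -0.28, 0, 0, 0, 0],
    [-0.05, -0.38, 0, 0, -0.02, 0],
    [-0.06, -0.48, 0, 0, -0.04, 0],
    [-0.07, -0.58, 0.02, 0, -0.06, 0],
    [-0.08, -0.68, 0.05, 0, -0.08, 0],
    [-0.09, -0.78, 0.1, 0, -0.088, 0],
    [-0.09, -0.86, 0.15, 0, -0.088, 0],
    [-0.09, -0.91, 0.2, 0, -0.088, 0.005],
    [-0.09, -0.91, 0.224, 0, -0.088, 0.005],
    [-0.09, -0.91, 0.224, 0, -0.088, 0.005]
  ]
}}

```text
time_s: 36.35
position: [0.4116, 0.2102, 0.2057]
tcp_rot: [[0.983, 0.159, 0.094], [0.158, -0.987, 0.017], [0.095, -0.002, -0.995]]
force: [0.1, -0.8, -2.5]
opening: 0.25
grasp_force: 30.0
```

```bash
python3 - <<'E'
from h import *
s=st()
plan([C(-20,150,-6),C(-25,140,4),C(-30,130,14),C(-30,125,22),C(-30,125,30),C(-30,125,38)])
E
```

```text
t 36.35 p [411.6 210.2 205.7] F [ 0.1 -0.8 -2.5] op 0.25 g 30.0 q [ 13.3  17.3 109.5  -0.4  47.8  94.4]
[[0.9829, 0.1587, 0.0937], [0.1578, -0.9873, 0.0174], [0.0952, -0.0023, -0.9955]]
 [0.016, -0.011, 0.201, -0.002, -0.088, 0.001]
 [0.015, -0.011, 0.14, -0.001, -0.2, 0.002]
 [0.03, -0.011, 0.085, -0.001, -0.311, 0.002]
 [0.071, -0.011, 0.037, -0.001, -0.4, 0.002]
 [0.123, -0.011, -0.025, -0.001, -0.488, 0.002]
 [0.182, -0.011, -0.079, -0.001, -0.577, 0.002]
```

{"name": "send_rows", "arguments": {
  "moves": [
    [0.008, -0.006, 0.1, 0, -0.04, 0],
    [0.016, -0.011, 0.2, 0, -0.088, 0],
    [0.015, -0.011, 0.17, 0, -0.145, 0],
    [0.015, -0.011, 0.14, 0, -0.2, 0],
    [0.022, -0.011, 0.112, 0, -0.255, 0],
    [0.03, -0.011, 0.085, 0, -0.311, 0],
    [0.05, -0.011, 0.06, 0, -0.355, 0],
    [0.071, -0.011, 0.037, 0, -0.4, 0],
    [0.097, -0.011, 0.006, 0, -0.443, 0],
    [0.123, -0.011, -0.025, 0, -0.488, 0],
    [0.15, -0.011, -0.052, 0, -0.53, 0],
    [0.182, -0.011, -0.079, 0, -0.577, 0]
  ]
}}

```text
time_s: 37.55
position: [0.4559, 0.2191, 0.2318]
tcp_rot: [[0.683, 0.156, -0.714], [0.111, -0.988, -0.11], [-0.722, -0.004, -0.692]]
force: [-0.4, -0.3, -2.3]
opening: 0.248
grasp_force: 30.0
```

{"name": "send_rows", "arguments": {
  "moves": [
    [0, 0, 0, 0, 0, 0],
    [0, 0, 0, 0, 0, 0],
    [0, 0, 0, 0, 0, 0],
    [0, 0, 0, 0, 0, 0],
    [0, 0, 0, 0, 0, 0]
  ]
}}

```text
time_s: 38.05
position: [0.4539, 0.22, 0.2318]
tcp_rot: [[0.683, 0.158, -0.713], [0.112, -0.987, -0.112], [-0.722, -0.003, -0.692]]
force: [-0.3, 0.6, -1.9]
opening: 0.25
grasp_force: 30.0
```

{"name": "send_rows", "arguments": {
  "moves": [
    [-0.06, 0, -0.05, 0, 0.03, 0],
    [-0.136, 0, -0.09, 0, 0.085, 0],
    [-0.17, 0, -0.06, 0, 0.19, 0],
    [-0.203, 0, -0.03, 0, 0.28, 0],
    [-0.22, 0.1, 0, 0, 0.35, 0],
    [-0.22, 0.22, 0, 0, 0.4, 0],
    [-0.22, 0.36, 0, 0, 0.4, 0],
    [-0.22, 0.5, 0, 0, 0.4, 0],
    [-0.22, 0.64, 0, 0, 0.4, 0],
    [-0.22, 0.76, 0, 0, 0.4, 0],
    [-0.22, 0.82, 0, 0, 0.4, 0],
    [-0.22, 0.82, 0, 0, 0.4, 0]
  ]
}}

```text
time_s: 39.25
position: [0.449, 0.0104, 0.2706]
tcp_rot: [[0.972, 0.155, -0.177], [0.153, -0.988, -0.025], [-0.178, -0.003, -0.984]]
force: [-0.5, -0.1, -2.2]
opening: 0.248
grasp_force: 30.0
```

```bash
python3 - <<'E'
from h import *
s=st()
p,d,W=cap("top","t13")
for x in beads(p,W,[.35,-.5],[.8,-.1]):print(x)
m=(W[...,2]>.012)&(W[...,2]<.075)
c=(W[...,:2]-CASE[0])@np.array([[np.cos(.158),-np.sin(.158)],[np.sin(.158),np.cos(.158)]])
m&=(abs(c[...,0])<.058)&(abs(c[...,1])<.073);n,l,S,ce=cv2.connectedComponentsWithStats(m.astype(np.uint8))
print([(S[i,4],ce[i].round(),W[l==i].mean(0).round(3)) for i in range(1,n) if S[i,4]>10])
q,_,_=cap("side","s13")
a=cv2.resize(p[110:225,185:290],None,fx=3.6,fy=3.6);b=cv2.resize(q[110:310,240:460],(420,414));b2=b
cv2.imwrite("pics/t13c.png",np.hstack([a,b])[:,:,::-1])
# lid hasps: high points
L_=(W[...,2]>.2)&(W[...,0]>.58)&(W[...,1]>.13);P=W[L_]
for y0,nm in((.29,"left"),(.2,"right")):
    f=abs(P[:,1]-y0)<.03
    if f.any():print(nm,np.percentile(P[f],[2,50,98],axis=0).round(3).tolist())
E
```

```text
t 39.25 p [449.   10.4 270.6] F [-0.5 -0.1 -2.2] op 0.248 g 30.0 q [-10.7  17.7  96.2  -3.4  75.9  71.5]
[[0.972, 0.1551, -0.1765], [0.1532, -0.9879, -0.0248], [-0.1782, -0.003, -0.984]]
[(np.int32(572), array([245., 185.]), array([0.58 , 0.236, 0.035])), (np.int32(119), array([221., 174.]), array([0.613, 0.303, 0.036]))]
left [[0.63, 0.262, 0.202], [0.642, 0.292, 0.224], [0.653, 0.317, 0.276]]
right [[0.639, 0.171, 0.201], [0.653, 0.2, 0.253], [0.669, 0.226, 0.274]]
```

View pics/t13c.png

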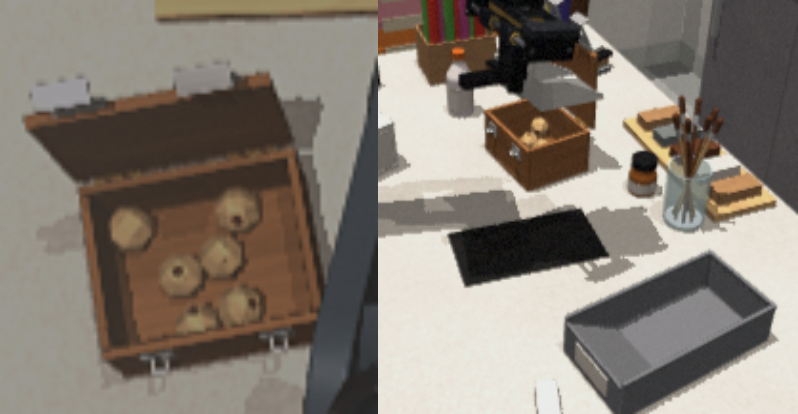

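All six beads are in the case (left panel: (130,228), (240,210), (220,255), (182,273), (240,305), (197,320)), and the bin is empty. I lay the scoop back on its mat now to free the gripper.

```bash
python3 - <<'E'
from h import *
M=lambda z,nd=0: scoop(np.array([.5654,.0166]),z,3.2,nd,tilt=TILT)
print(M(.004)[0])
plan([M(.15),M(.03),M(.005)])
E
```

```text
[0.42281429 0.00862822 0.0252087 ]
 [-0.031, 0.0, 0.409, 0.008, 0.02, 0.065]
 [0.055, 0.002, 0.881, 0.008, 0.02, 0.065]
 [0.073, 0.003, 0.98, 0.008, 0.02, 0.065]
```

{"name": "send_rows", "arguments": {
  "moves": [
    [-0.01, 0, 0.08, 0, 0.01, 0.02],
    [-0.02, 0, 0.2, 0.004, 0.02, 0.045],
    [-0.031, 0, 0.34, 0.008, 0.02, 0.065],
    [-0.02, 0, 0.46, 0.008, 0.02, 0.065],
    [0, 0, 0.58, 0.008, 0.02, 0.065],
    [0.02, 0.001, 0.7, 0.008, 0.02, 0.065],
    [0.04, 0.002, 0.8, 0.008, 0.02, 0.065],
    [0.055, 0.002, 0.87, 0.008, 0.02, 0.065],
    [0.06, 0.002, 0.91, 0.008, 0.02, 0.065],
    [0.063, 0.002, 0.925, 0.008, 0.02, 0.065],
    [0.063, 0.002, 0.925, 0.008, 0.02, 0.065],
    [0.063, 0.002, 0.925, 0.008, 0.02, 0.065]
  ]
}}

```text
time_s: 40.55
position: [0.4243, 0.0078, 0.0408]
tcp_rot: [[0.988, 0.056, -0.145], [0.055, -0.998, -0.01], [-0.146, 0.002, -0.989]]
force: [-0.3, 0.5, -1.7]
opening: 0.246
grasp_force: 30.0
```

```bash
python3 - <<'E'
from h import *
s=st()
M=lambda z,nd=0: scoop(np.array([.5654,.0166]),z,3.2,nd,tilt=TILT)
plan([M(.009),M(.006),M(.004),M(.002)])
p,d,W=cap("side","s14")
h=cv2.cvtColor(p,cv2.COLOR_RGB2HSV);m=(abs(W[...,0]-.5)<.09)&(abs(W[...,1]-.015)<.06)&(h[...,2]>110)&(W[...,2]>0)&(W[...,2]<.06)
print(m.sum(),rect(W[m]) if m.any() else 0,np.percentile(W[m][:,2],[2,50,98]))
E
```

```text
t 40.55 p [424.3   7.8  40.8] F [-0.3  0.5 -1.7] op 0.246 g 30.0 q [-12.4  37.7 112.5  -3.8  38.   77.6]
[[0.9878, 0.0562, -0.1455], [0.0554, -0.9984, -0.0099], [-0.1458, 0.0017, -0.9893]]
 [0.001, -0.004, 0.043, 0.001, -0.001, 0.0]
 [0.002, -0.004, 0.055, 0.001, -0.001, 0.0]
 [0.003, -0.004, 0.063, 0.001, -0.001, 0.0]
 [0.005, -0.004, 0.07, 0.001, -0.001, 0.0]
213 (array([514.3,  17.1]), array([115.6,  97.9]), 3.27) [0.01287597 0.01680329 0.05614835]
```

{"name": "send_rows", "arguments": {
  "moves": [
    [0.001, -0.002, 0.025, 0, 0, 0],
    [0.001, -0.004, 0.043, 0, 0, 0],
    [0.002, -0.004, 0.052, 0, 0, 0],
    [0.003, -0.004, 0.06, 0, 0, 0],
    [0.003, -0.004, 0.064, 0, 0, 0],
    [0.003, -0.004, 0.068, 0, 0, 0],
    [0.003, -0.004, 0.068, 0, 0, 0]
  ]
}}

```text
time_s: 41.3
position: [0.4214, 0.0084, 0.0237]
tcp_rot: [[0.987, 0.056, -0.148], [0.055, -0.998, -0.01], [-0.148, 0.001, -0.989]]
force: [-1.2, 0.2, 6.0]
opening: 0.249
grasp_force: 30.0
```

{"name": "send_rows", "arguments": {
  "moves": [
    [0, 0, 0, 0, 0, 0],
    [0, 0, 0, 0, 0, 0],
    [0, 0, 0, 0, 0, 0],
    [0, 0, 0, 0, 0, 0],
    [0, 0, 0, 0, 0, 0],
    [0, 0, 0, 0, 0, 0],
    [0, 0, 0, 0, 0, 0],
    [0, 0, 0, 0, 0, 0],
    [0, 0, 0, 0, 0, 0]
  ],
  "grip": 1
}}

```text
time_s: 42.2
position: [0.4219, 0.0085, 0.0232]
tcp_rot: [[0.988, 0.056, -0.147], [0.055, -0.998, -0.01], [-0.147, 0.001, -0.989]]
force: [-0.3, -0.4, 0.3]
opening: 0.959
grasp_force: 0.0
```

{"name": "send_rows", "arguments": {
  "moves": [
    [0, 0, -0.06, 0, 0, 0],
    [0, 0, -0.16, 0, 0, 0],
    [0, 0, -0.3, 0, 0, 0],
    [0, 0, -0.45, 0, 0, 0],
    [0, 0, -0.6, 0, 0, 0],
    [0, 0, -0.75, 0, 0, 0],
    [0, 0, -0.9, 0, 0, 0],
    [0, 0, -0.9, 0, 0, 0]
  ]
}}

```text
time_s: 43.0
position: [0.4588, 0.01, 0.2503]
tcp_rot: [[0.989, 0.056, -0.135], [0.055, -0.998, -0.012], [-0.136, 0.004, -0.991]]
force: [1.2, -0.3, -0.3]
opening: 1.0
grasp_force: 0.0
```

```bash
python3 - <<'E'
from h import *
s=st()
for n in("side","top"):
    p,d,W=cap(n,"s15"+n);h=cv2.cvtColor(p,cv2.COLOR_RGB2HSV);z=W[...,2]
    m=(abs(W[...,0]-.51)<.09)&(abs(W[...,1]-.015)<.06)&(h[...,2]>110)&(z>0)&(z<.06);
    if m.sum()>50: print(n,m.sum(),rect(W[m]),np.percentile(z[m],[2,50,98]))
    m=(abs(W[...,0]-.40)<.08)&(abs(W[...,1]-.008)<.05)&(z>.025)&(z<.08);
    if m.sum()>50: print("handle",rect(W[m]),np.percentile(z[m],[2,50,98]))
# lid plane / hasps, top & side in case frame
R=np.array([[np.cos(.158),-np.sin(.158)],[np.sin(.158),np.cos(.158)]])
for n in("top","side"):
    d=None
p,d,W=cap("side");c=(W[...,:2]-CASE[0])@R
for y0 in(.045,-.045,0):
  m=(abs(c[...,1]-y0)<.012)&(c[...,0]>.03)&(c[...,0]<.16)&(W[...,2]>.095)&(W[...,2]<.3)
  q=np.c_[c[m][:,0],W[m][:,2]]*1000
  print("side y",y0,[(int(z),q[abs(q[:,1]-z)<6][:,0].round().min(),q[abs(q[:,1]-z)<6][:,0].round().max()) for z in range(100,300,15) if (abs(q[:,1]-z)<6).any()])
p,d,W=cap("top");c=(W[...,:2]-CASE[0])@R
for y0 in(.045,-.045,0):
  m=(abs(c[...,1]-y0)<.012)&(c[...,0]>.03)&(c[...,0]<.16)&(W[...,2]>.095)&(W[...,2]<.3)
  q=np.c_[c[m][:,0],W[m][:,2]]*1000
  print("top y",y0,[(int(z),q[abs(q[:,1]-z)<6][:,0].round().min(),q[abs(q[:,1]-z)<6][:,0].round().max()) for z in range(100,300,15) if (abs(q[:,1]-z)<6).any()])
E
```

```text
t 43.0 p [458.8  10.  250.3] F [ 1.2 -0.3 -0.3] op 1.0 g 0.0 q [-11.3  18.8  97.9  -2.3  70.8  76.5]
[[0.9892, 0.0561, -0.1352], [0.055, -0.9984, -0.0119], [-0.1357, 0.0043, -0.9907]]
side 329 (array([522.3,   9.9]), array([150.6, 118. ]), 4.38) [0.00103534 0.00557749 0.04443898]
handle (array([412.1,   9.2]), array([ 89.1, 135.5]), 89.93) [0.02733702 0.04608928 0.05405558]
side y 0.045 [(100, np.float64(67.0), np.float64(70.0)), (115, np.float64(66.0), np.float64(69.0)), (205, np.float64(66.0), np.float64(66.0)), (220, np.float64(64.0), np.float64(75.0)), (235, np.float64(67.0), np.float64(72.0)), (250, np.float64(59.0), np.float64(66.0)), (265, np.float64(54.0), np.float64(67.0))]
side y -0.045 [(100, np.float64(67.0), np.float64(72.0)), (115, np.float64(65.0), np.float64(72.0)), (130, np.float64(65.0), np.float64(70.0)), (145, np.float64(67.0), np.float64(70.0)), (160, np.float64(66.0), np.float64(69.0)), (175, np.float64(66.0), np.float64(70.0)), (190, np.float64(65.0), np.float64(69.0)), (205, np.float64(65.0), np.float64(70.0)), (220, np.float64(66.0), np.float64(72.0)), (235, 
[... 1102 characters left out ...]
)), (160, np.float64(68.0), np.float64(70.0)), (175, np.float64(67.0), np.float64(69.0)), (190, np.float64(67.0), np.float64(70.0)), (205, np.float64(67.0), np.float64(70.0)), (220, np.float64(67.0), np.float64(70.0)), (265, np.float64(51.0), np.float64(67.0)), (280, np.float64(62.0), np.float64(64.0))]
top y 0 [(100, np.float64(69.0), np.float64(71.0)), (115, np.float64(69.0), np.float64(71.0)), (130, np.float64(68.0), np.float64(71.0)), (145, np.float64(68.0), np.float64(70.0)), (160, np.float64(67.0), np.float64(69.0)), (175, np.float64(66.0), np.float64(70.0)), (190, np.float64(67.0), np.float64(69.0)), (205, np.float64(66.0), np.float64(69.0)), (220, np.float64(67.0), np.float64(77.0))]
```

The scoop is back on the mat. The lid stands about upright, with its inner face at case x of 66 to 71 mm at all heights. The hasps stick up at about 65°, so they will clear the staples as the lid closes. I'll close the lid from behind with shut fingers, tool tilted 25°.

```bash
cat >> h.py <<'E'
def K(x,y,z,nd): return tool(np.r_[fr(CASE,x/1e3,y/1e3),z/1e3],9,nd)   # tcp in case frame, mm
def lid(th,r,nd,press=0):
    t=np.radians(th);f=np.radians(nd);sgn=1 if th>nd else -1
    n=np.array([np.sin(t),np.cos(t)])
    P=np.array([68,80.5])+r*np.array([-np.cos(t),np.sin(t)])+(10-press)*n
    if abs(th-nd)>1: P-=sgn*9.5*np.array([-np.cos(f),np.sin(f)])
    return K(P[0],0,P[1],nd)
E
python3 - <<'E'
from h import *
plan([K(-60,-40,400,10),K(110,0,400,25),K(110,0,197,25)])
E
```

```text
[0.244, -0.703, -0.666, -0.01, -0.015, -0.064]
 [0.897, -0.931, -0.766, -0.018, -0.181, -0.062]
 [1.019, -0.932, 0.037, -0.018, -0.181, -0.062]
```

{"name": "send_rows", "arguments": {
  "moves": [
    [0.04, -0.05, -0.15, 0, 0, -0.01],
    [0.08, -0.15, -0.3, 0, 0, -0.02],
    [0.12, -0.28, -0.45, 0, -0.01, -0.04],
    [0.17, -0.42, -0.58, -0.005, -0.01, -0.06],
    [0.22, -0.56, -0.66, -0.01, -0.015, -0.064],
    [0.3, -0.7, -0.7, -0.01, -0.04, -0.064],
    [0.42, -0.8, -0.72, -0.012, -0.08, -0.063],
    [0.54, -0.88, -0.74, -0.015, -0.12, -0.062],
    [0.66, -0.93, -0.75, -0.018, -0.16, -0.062],
    [0.78, -0.931, -0.76, -0.018, -0.181, -0.062],
    [0.897, -0.931, -0.766, -0.018, -0.181, -0.062],
    [0.897, -0.931, -0.766, -0.018, -0.181, -0.062]
  ],
  "grip": 0
}}

```text
time_s: 44.4
position: [0.6946, 0.2565, 0.3921]
tcp_rot: [[0.893, 0.154, -0.423], [0.139, -0.988, -0.067], [-0.428, 0.001, -0.904]]
force: [0.0, -0.4, -0.7]
opening: 0.03
grasp_force: 0.0
```

{"name": "send_rows", "arguments": {
  "moves": [
    [0, 0, 0, 0, 0, 0],
    [0, 0, 0, 0, 0, 0],
    [0, 0, 0, 0, 0, 0]
  ]
}}

```text
time_s: 44.7
position: [0.6905, 0.2573, 0.4038]
tcp_rot: [[0.897, 0.157, -0.413], [0.142, -0.988, -0.066], [-0.418, 0.0, -0.908]]
force: [-0.1, 0.4, 0.2]
opening: 0.005
grasp_force: 0.0
```

```bash
python3 - <<'E'
from h import *
st()
plan([K(110,0,400,25),K(110,0,197,25),lid(90,120,25)])
E
```

```text
t 44.7 p [690.5 257.3 403.8] F [-0.1  0.4  0.2] op 0.005 g 0.0 q [ 11.4  49.6  20.4   1.4 134.6  93.1]
[[0.8973, 0.1567, -0.4127], [0.1422, -0.9876, -0.0659], [-0.4179, 0.0004, -0.9085]]
 [0.007, -0.0, 0.014, 0.0, -0.003, 0.0]
 [0.346, -0.0, 0.751, 0.0, -0.003, 0.0]
 [0.262, -0.0, 0.792, 0.0, -0.003, 0.0]
```

{"name": "send_rows", "arguments": {
  "moves": [
    [0.05, 0, 0.1, 0, 0, 0],
    [0.1, 0, 0.21, 0, 0, 0],
    [0.15, 0, 0.32, 0, 0, 0],
    [0.2, 0, 0.43, 0, 0, 0],
    [0.25, 0, 0.54, 0, 0, 0],
    [0.3, 0, 0.65, 0, 0, 0],
    [0.346, 0, 0.751, 0, 0, 0],
    [0.346, 0, 0.751, 0, 0, 0],
    [0.346, 0, 0.751, 0, 0, 0]
  ]
}}

```text
time_s: 45.6
position: [0.691, 0.2571, 0.1968]
tcp_rot: [[0.897, 0.156, -0.413], [0.142, -0.988, -0.066], [-0.419, 0.001, -0.908]]
force: [0.2, -0.0, 0.6]
opening: 0.005
grasp_force: 0.0
```

```bash
python3 - <<'E'
from h import *
st()
plan([lid(t,120,25,1) for t in(90,80,70,60,50,40,30,27)])
E
```

```text
t 45.6 p [691.  257.1 196.8] F [ 0.2 -0.   0.6] op 0.005 g 0.0 q [ 11.4  53.9  40.9   1.  109.9  92.5]
[[0.897, 0.1565, -0.4134], [0.1419, -0.9877, -0.0659], [-0.4186, 0.0005, -0.9082]]
 [-0.089, -0.001, 0.043, 0.0, -0.003, -0.0]
 [-0.165, -0.001, 0.079, 0.0, -0.003, -0.0]
 [-0.234, -0.001, 0.127, 0.0, -0.003, -0.0]
 [-0.292, -0.001, 0.187, 0.0, -0.003, -0.0]
 [-0.34, -0.001, 0.256, 0.0, -0.003, -0.0]
 [-0.375, -0.001, 0.333, 0.0, -0.003, -0.0]
 [-0.396, -0.001, 0.414, 0.0, -0.003, -0.0]
 [-0.399, -0.001, 0.439, 0.0, -0.003, -0.0]
```

{"name": "send_rows", "arguments": {
  "moves": [
    [-0.05, 0, 0.02, 0, 0, 0],
    [-0.089, 0, 0.043, 0, 0, 0],
    [-0.127, 0, 0.061, 0, 0, 0],
    [-0.165, 0, 0.079, 0, 0, 0],
    [-0.2, 0, 0.103, 0, 0, 0],
    [-0.234, 0, 0.127, 0, 0, 0],
    [-0.264, 0, 0.157, 0, 0, 0],
    [-0.292, 0, 0.187, 0, 0, 0],
    [-0.317, 0, 0.221, 0, 0, 0],
    [-0.34, 0, 0.256, 0, 0, 0],
    [-0.359, 0, 0.294, 0, 0, 0],
    [-0.375, 0, 0.333, 0, 0, 0]
  ]
}}

```text
time_s: 46.8
position: [0.5744, 0.2385, 0.162]
tcp_rot: [[0.9, 0.156, -0.408], [0.142, -0.988, -0.065], [-0.413, 0.0, -0.911]]
force: [0.2, 0.0, 1.0]
opening: 0.004
grasp_force: 0.3
```

```bash
python3 - <<'E'
from h import *
st()
plan([lid(t,120,25,1) for t in(40,34,27)]+[lid(t,118,25,2) for t in(20,13,6,0)])
p,d,W=cap("side","s16");R=np.array([[np.cos(.158),-np.sin(.158)],[np.sin(.158),np.cos(.158)]]);c=(W[...,:2]-CASE[0])@R
m=(abs(c[...,1]+.075)<.008)&(abs(c[...,0])<.12)&(W[...,2]>.086)&(W[...,2]<.25);q=np.c_[c[m][:,0],W[m][:,2]]*1000
print(len(q),np.polyfit(q[:,0],q[:,1],1) if len(q)>5 else 0, q.min(0),q.max(0))
E
```

```text
t 46.8 p [574.4 238.5 162. ] F [0.2 0.  1. ] op 0.004 g 0.3 q [11.7 44.9 66.8  1.1 92.7 92.5]
[[0.8995, 0.1563, -0.4079], [0.1422, -0.9877, -0.0649], [-0.4131, 0.0004, -0.9107]]
 [-0.004, -0.001, 0.008, 0.0, -0.007, -0.0]
 [-0.019, -0.001, 0.057, 0.0, -0.007, -0.0]
 [-0.029, -0.001, 0.114, 0.0, -0.007, -0.0]
 [-0.101, -0.001, 0.176, 0.0, -0.007, -0.0]
 [-0.096, -0.001, 0.233, 0.0, -0.007, -0.0]
 [-0.085, -0.001, 0.29, 0.0, -0.007, -0.0]
 [-0.071, -0.001, 0.337, 0.0, -0.007, -0.0]
54 [ -0.87910393 148.68434034] [-35.04589754  88.15434827] [ 75.02211917 244.79652698]
```

{"name": "send_rows", "arguments": {
  "moves": [
    [-0.012, 0, 0.033, 0, 0, 0],
    [-0.02, 0, 0.06, 0, 0, 0],
    [-0.029, 0, 0.09, 0, 0, 0],
    [-0.045, 0, 0.12, 0, 0, 0],
    [-0.06, 0, 0.15, 0, 0, 0],
    [-0.075, 0, 0.18, 0, 0, 0],
    [-0.085, 0, 0.21, 0, 0, 0],
    [-0.09, 0, 0.24, 0, 0, 0],
    [-0.085, 0, 0.27, 0, 0, 0],
    [-0.08, 0, 0.3, 0, 0, 0],
    [-0.075, 0, 0.32, 0, 0, 0],
    [-0.071, 0, 0.337, 0, 0, 0]
  ]
}}

```text
time_s: 48.05
position: [0.5231, 0.2303, 0.0936]
tcp_rot: [[0.897, 0.156, -0.414], [0.142, -0.988, -0.066], [-0.419, 0.0, -0.908]]
force: [0.6, 0.2, 34.7]
opening: 0.001
grasp_force: 17.1
```

{"name": "send_rows", "arguments": {
  "moves": [
    [0, 0, 0, 0, 0, 0],
    [0, 0, 0, 0, 0, 0],
    [0, 0, 0, 0, 0, 0]
  ]
}}

```text
time_s: 48.35
position: [0.5231, 0.2303, 0.094]
tcp_rot: [[0.897, 0.156, -0.413], [0.142, -0.988, -0.066], [-0.418, 0.0, -0.908]]
force: [0.3, -0.0, 18.9]
opening: 0.006
grasp_force: 9.5
```

```bash
python3 - <<'E'
from h import *
st()
plan([lid(0,118,25,p) for p in (2,4,6)])
R=np.array([[np.cos(.158),-np.sin(.158)],[np.sin(.158),np.cos(.158)]])
p,d,W=cap("side","s17");c=(W[...,:2]-CASE[0])@R
m=(abs(c[...,1]+.07)<.012)&(abs(c[...,0])<.06)&(W[...,2]>.083)&(W[...,2]<.25);q=np.c_[c[m][:,0],W[m][:,2]]*1000
print(len(q),np.polyfit(q[:,0],q[:,1],1) if len(q)>5 else 0, q.min(0),q.max(0))
E
```

```text
t 48.35 p [523.1 230.3  94. ] F [ 0.3 -0.  18.9] op 0.006 g 9.5 q [11.9 46.  77.5  1.2 81.2 92.5]
[[0.8973, 0.1561, -0.413], [0.1416, -0.9877, -0.0657], [-0.4181, 0.0004, -0.9084]]
 [0.006, -0.001, 0.003, 0.0, -0.003, -0.0]
 [0.01, -0.001, 0.011, 0.0, -0.003, -0.0]
 [0.013, -0.001, 0.018, 0.0, -0.003, -0.0]
171 [ -0.4761554  109.54136303] [-59.70171097  83.15899932] [ 59.3890438  211.49714272]
```

The lid is shut: the fingertip edge is at z = 90 mm, which is the lid's top height when closed, and it bears steadily at 19 N. Next the hasps. I press each down from above first, then push its tab edge inward, with the tool tilted -15°.

```bash
python3 - <<'E'
from h import *
plan([K(-50,0,170,20),K(-112,-45,150,-15),K(-112,-45,110,-15)])
E
```

```text
[-0.092, -0.001, -0.293, 0.0, 0.052, -0.0]
 [-0.283, 0.179, -0.116, 0.0, 0.441, -0.0]
 [-0.216, 0.179, 0.029, 0.0, 0.441, -0.0]
```

{"name": "send_rows", "arguments": {
  "moves": [
    [-0.03, 0, -0.1, 0, 0.01, 0],
    [-0.06, 0, -0.2, 0, 0.03, 0],
    [-0.092, 0, -0.293, 0, 0.052, 0],
    [-0.13, 0.04, -0.26, 0, 0.13, 0],
    [-0.17, 0.08, -0.23, 0, 0.21, 0],
    [-0.21, 0.12, -0.2, 0, 0.29, 0],
    [-0.25, 0.15, -0.16, 0, 0.37, 0],
    [-0.283, 0.179, -0.116, 0, 0.441, 0],
    [-0.283, 0.179, -0.116, 0, 0.441, 0],
    [-0.25, 0.179, -0.04, 0, 0.441, 0],
    [-0.225, 0.179, 0.015, 0, 0.441, 0],
    [-0.225, 0.179, 0.015, 0, 0.441, 0]
  ]
}}

```text
time_s: 49.6
position: [0.4772, 0.1777, 0.1085]
tcp_rot: [[0.955, 0.156, 0.251], [0.151, -0.988, 0.039], [0.254, 0.0, -0.967]]
force: [0.8, 1.2, -0.0]
opening: 0.006
grasp_force: 0.0
```

```bash
python3 - <<'E'
from h import *
st()
R=np.array([[np.cos(.158),-np.sin(.158)],[np.sin(.158),np.cos(.158)]])
for n in("side","top"):
  p,d,W=cap(n,"s18"+n);c=(W[...,:2]-CASE[0])@R
  m=(abs(c[...,1]+.0)<.02)&(abs(c[...,0])<.06)&(W[...,2]>.06)&(W[...,2]<.15);q=np.c_[c[m][:,0],W[m][:,2]]*1000
  if len(q)>5: print(n,"lid",len(q),np.polyfit(q[:,0],q[:,1],1))
  for y0 in(.045,-.045):
    m=(abs(c[...,1]-y0)<.019)&(c[...,0]>-.14)&(c[...,0]<-.069)&(W[...,2]>.02)&(W[...,2]<.11);q=np.c_[c[m][:,0],W[m][:,2]]*1000
    print(n,y0,len(q),[(x,q[abs(q[:,0]-x)<4][:,1].round().min(),q[abs(q[:,0]-x)<4][:,1].round().max()) for x in range(-136,-68,8) if (abs(q[:,0]-x)<4).any()])
plan([K(-112,-45,95,-15),K(-112,-45,75,-15),K(-112,-45,57,-15)])
E
```

```text
t 49.6 p [477.2 177.7 108.5] F [ 0.8  1.2 -0. ] op 0.006 g 0.0 q [  7.6  28.9 115.5   0.9  20.9  87.9]
[[0.9554, 0.1559, 0.2506], [0.1509, -0.9878, 0.0392], [0.2537, 0.0004, -0.9673]]
side lid 169 [-3.33407846e-04  9.02205580e+01]
side 0.045 43 [(-128, np.float64(87.0), np.float64(87.0)), (-120, np.float64(71.0), np.float64(85.0)), (-112, np.float64(73.0), np.float64(77.0)), (-104, np.float64(72.0), np.float64(82.0)), (-96, np.float64(78.0), np.float64(80.0)), (-88, np.float64(79.0), np.float64(83.0)), (-72, np.float64(33.0), np.float64(33.0))]
side -0.045 118 [(-128, np.float64(108.0), np.float64(108.0)), (-120, np.float64(65.0), np.float64(109.0)), (-112, np.float64(63.0), np.float64(72.0)), (-104, np.float64(69.0), np.float64(76.0)), (-96, np.float64(69.0), np.float64(80.0)), (-88, np.float64(78.0), np.float64(86.0)), (-80, np.float64(59.0), np.float64(89.0)), (-72, np.float64(51.0), np.float64(91.0))]
top lid 658 [9.06264493e-04 9.16598952e+01]
top 0.045 42 [(-80, np.float64(87.0), np.float64(93.0)), (-72, np.float64(86.0), np.float64(98.0))]
top -0.045 29 [(-80, np.float64(90.0), np.float64(90.0)), (-72, np.float64(87.0), np.float64(94.0))]
 [-0.014, 0.0, 0.058, 0.0, 0.001, -0.0]
 [-0.035, 0.0, 0.135, 0.0, 0.001, -0.0]
 [-0.053, 0.0, 0.205, 0.0, 0.001, -0.0]
```

The lid is flat at 90 mm with zero slope, and the hasps stick out as modelled: right about 64°, left about 70°. I press the right one down.

{"name": "send_rows", "arguments": {
  "moves": [
    [-0.014, 0, 0.058, 0, 0, 0],
    [-0.025, 0, 0.097, 0, 0, 0],
    [-0.035, 0, 0.135, 0, 0, 0],
    [-0.044, 0, 0.17, 0, 0, 0],
    [-0.053, 0, 0.205, 0, 0, 0],
    [-0.053, 0, 0.205, 0, 0, 0]
  ]
}}

```text
time_s: 50.3
position: [0.4768, 0.1776, 0.0558]
tcp_rot: [[0.955, 0.156, 0.252], [0.151, -0.988, 0.039], [0.255, 0.0, -0.967]]
force: [-0.5, -0.0, -0.2]
opening: 0.003
grasp_force: 0.0
```

```bash
python3 - <<'E'
from h import *
st()
plan([K(-118,-45,68,-15),K(-145,-45,62,-15),K(-145,-45,30,-15),K(-122,-45,30,-15),K(-105,-45,30,-15),K(-97,-45,30,-15)])
E
```

```text
t 50.3 p [476.8 177.6  55.8] F [-0.5 -0.  -0.2] op 0.003 g 0.0 q [  7.6  35.6 117.4   1.5  12.2  87.2]
[[0.9551, 0.1561, 0.2518], [0.151, -0.9877, 0.0393], [0.2549, 0.0005, -0.967]]
 [-0.004, -0.0, -0.052, 0.0, 0.003, -0.0]
 [-0.115, 0.0, -0.056, 0.0, 0.003, -0.0]
 [-0.147, 0.0, 0.068, 0.0, 0.003, -0.0]
 [-0.058, -0.0, 0.091, 0.0, 0.003, -0.0]
 [0.007, -0.0, 0.108, 0.0, 0.003, -0.0]
 [0.038, -0.0, 0.117, 0.0, 0.003, -0.0]
```

```bash
python3 - <<'E'
from h import *
plan([K(-118,-45,70,-10),K(-133,-45,66,-5),K(-133,-45,30,-5),K(-122,-45,30,-5),K(-105,-45,30,-5),K(-97,-45,30,-5)])
E
```

```text
[-0.002, -0.0, -0.06, 0.0, -0.053, -0.0]
 [-0.064, 0.0, -0.059, 0.0, -0.109, -0.0]
 [-0.101, -0.0, 0.08, 0.0, -0.109, -0.0]
 [-0.058, -0.0, 0.091, 0.0, -0.109, -0.0]
 [0.007, -0.0, 0.108, 0.0, -0.109, -0.0]
 [0.038, -0.0, 0.117, 0.0, -0.109, -0.0]
```

{"name": "send_rows", "arguments": {
  "moves": [
    [-0.002, 0, -0.06, 0, -0.053, 0],
    [-0.064, 0, -0.059, 0, -0.109, 0],
    [-0.064, 0, -0.059, 0, -0.109, 0],
    [-0.08, 0, 0.01, 0, -0.109, 0],
    [-0.101, 0, 0.08, 0, -0.109, 0],
    [-0.101, 0, 0.08, 0, -0.109, 0],
    [-0.08, 0, 0.085, 0, -0.109, 0],
    [-0.058, 0, 0.091, 0, -0.109, 0],
    [-0.026, 0, 0.1, 0, -0.109, 0],
    [0.007, 0, 0.108, 0, -0.109, 0],
    [0.022, 0, 0.112, 0, -0.109, 0],
    [0.034, 0, 0.116, 0, -0.109, 0]
  ]
}}

```text
time_s: 51.5
position: [0.4933, 0.1802, 0.0314]
tcp_rot: [[0.984, 0.156, 0.088], [0.156, -0.988, 0.013], [0.089, 0.001, -0.996]]
force: [-4.7, -0.4, -1.4]
opening: 0.005
grasp_force: 2.2
```

```bash
python3 - <<'E'
from h import *
st()
plan([K(-97,-45,30,-5),K(-95,-45,30,-5),K(-93,-45,30,-5)])
E
```

```text
t 51.5 p [493.3 180.2  31.4] F [-4.7 -0.4 -1.4] op 0.005 g 2.2 q [  7.8  39.5 108.3   0.2  27.1  88.7]
[[0.9838, 0.1562, 0.0875], [0.1557, -0.9877, 0.0132], [0.0885, 0.0006, -0.9961]]
 [-0.001, -0.0, 0.005, 0.0, -0.001, -0.0]
 [0.007, -0.0, 0.006, 0.0, -0.001, -0.0]
 [0.015, -0.0, 0.007, 0.0, -0.001, -0.0]
```

{"name": "send_rows", "arguments": {
  "moves": [
    [0.006, 0, 0, 0, 0, 0],
    [0.012, 0, 0, 0, 0, 0],
    [0.016, 0, 0, 0, 0, 0],
    [0.016, 0, 0, 0, 0, 0],
    [0.016, 0, 0, 0, 0, 0]
  ]
}}

```text
time_s: 52.0
position: [0.4935, 0.1803, 0.0308]
tcp_rot: [[0.984, 0.156, 0.081], [0.156, -0.988, 0.012], [0.082, 0.001, -0.997]]
force: [-5.9, -1.5, -2.1]
opening: 0.006
grasp_force: 3.1
```

```bash
python3 - <<'E'
from h import *
s=st()
a=np.radians(CASE[1]);d=s["position"][:2]-CASE[0];print("tcp in case",d@[np.cos(a),np.sin(a)])
plan([K(-140,-45,40,-5),K(-140,-45,130,-5),K(-112,45,130,-15),K(-112,45,57,-15)])
E
```

```text
t 52.0 p [493.5 180.3  30.8] F [-5.9 -1.5 -2.1] op 0.006 g 3.1 q [7.80e+00 3.96e+01 1.08e+02 1.00e-01 2.77e+01 8.87e+01]
[[0.9844, 0.1564, 0.081], [0.156, -0.9877, 0.0122], [0.0819, 0.0006, -0.9966]]
tcp in case -0.096761729627033
 [-0.169, 0.0, -0.051, 0.0, 0.003, 0.0]
 [-0.14, 0.0, -0.41, 0.0, 0.003, 0.0]
 [-0.029, -0.36, -0.401, 0.0, 0.114, 0.0]
 [-0.053, -0.36, -0.11, 0.0, 0.114, 0.0]
```

The right hasp is stopped solidly at its home position, with the tip at case x of about -87.6 against -88 expected. Now the left one.

{"name": "send_rows", "arguments": {
  "moves": [
    [-0.08, 0, -0.02, 0, 0, 0],
    [-0.185, 0, -0.05, 0, 0, 0],
    [-0.17, 0, -0.2, 0, 0, 0],
    [-0.15, 0, -0.41, 0, 0, 0],
    [-0.11, -0.12, -0.41, 0, 0.04, 0],
    [-0.07, -0.24, -0.405, 0, 0.08, 0],
    [-0.045, -0.36, -0.4, 0, 0.114, 0],
    [-0.045, -0.36, -0.4, 0, 0.114, 0],
    [-0.045, -0.36, -0.4, 0, 0.114, 0]
  ]
}}

```text
time_s: 52.9
position: [0.4639, 0.2676, 0.1308]
tcp_rot: [[0.951, 0.158, 0.264], [0.152, -0.987, 0.042], [0.267, 0.0, -0.964]]
force: [-0.2, -1.3, 0.3]
opening: 0.006
grasp_force: 0.0
```

```bash
python3 - <<'E'
from h import *
st()
R=np.array([[np.cos(.158),-np.sin(.158)],[np.sin(.158),np.cos(.158)]])
p,d,W=cap("side","s19");c=(W[...,:2]-CASE[0])@R
for y0 in(.045,-.045):
    m=(abs(c[...,1]-y0)<.019)&(c[...,0]>-.14)&(c[...,0]<-.069)&(W[...,2]>.02)&(W[...,2]<.11);q=np.c_[c[m][:,0],W[m][:,2]]*1000
    print(y0,len(q),[(x,q[abs(q[:,0]-x)<4][:,1].round().min(),q[abs(q[:,0]-x)<4][:,1].round().max()) for x in range(-136,-68,8) if (abs(q[:,0]-x)<4).any()])
plan([K(-112,45,95,-15),K(-112,45,57,-15)])
E
```

```text
t 52.9 p [463.9 267.6 130.8] F [-0.2 -1.3  0.3] op 0.006 g 0.0 q [ 19.6  27.7 111.   -6.4  26.2 105.9]
[[0.9515, 0.1581, 0.2641], [0.1524, -0.9874, 0.0422], [0.2674, 0.0001, -0.9636]]
0.045 105 [(-128, np.float64(86.0), np.float64(86.0)), (-120, np.float64(68.0), np.float64(84.0)), (-112, np.float64(71.0), np.float64(78.0)), (-104, np.float64(72.0), np.float64(79.0)), (-96, np.float64(78.0), np.float64(83.0)), (-88, np.float64(81.0), np.float64(85.0)), (-80, np.float64(60.0), np.float64(91.0)), (-72, np.float64(24.0), np.float64(93.0))]
-0.045 103 [(-88, np.float64(36.0), np.float64(41.0)), (-80, np.float64(37.0), np.float64(60.0)), (-72, np.float64(25.0), np.float64(92.0))]
 [-0.037, 0.0, 0.138, 0.0, -0.005, 0.0]
 [-0.077, 0.0, 0.284, 0.0, -0.005, 0.0]
```

The depth readings confirm the right hasp is home, with its tab at x = -88, z of 36 to 41. I repeat on the left.

{"name": "send_rows", "arguments": {
  "moves": [
    [-0.018, 0, 0.07, 0, 0, 0],
    [-0.037, 0, 0.138, 0, 0, 0],
    [-0.05, 0, 0.185, 0, 0, 0],
    [-0.06, 0, 0.22, 0, 0, 0],
    [-0.068, 0, 0.25, 0, 0, 0],
    [-0.077, 0, 0.284, 0, 0, 0],
    [-0.077, 0, 0.284, 0, 0, 0]
  ]
}}

```text
time_s: 53.65
position: [0.463, 0.2662, 0.0556]
tcp_rot: [[0.953, 0.156, 0.26], [0.15, -0.988, 0.04], [0.263, 0.001, -0.965]]
force: [0.1, -0.8, -0.6]
opening: 0.003
grasp_force: 0.0
```

```bash
python3 - <<'E'
from h import *
st()
plan([K(-118,45,70,-10),K(-133,45,66,-5),K(-133,45,30,-5),K(-122,45,30,-5),K(-105,45,30,-5),K(-97,45,30,-5)])
E
```

```text
t 53.65 p [463.  266.2  55.6] F [ 0.1 -0.8 -0.6] op 0.003 g 0.0 q [ 19.5  36.5 113.6 -10.9  15.2 110.7]
[[0.9529, 0.1557, 0.2603], [0.1505, -0.9878, 0.0401], [0.2633, 0.001, -0.9647]]
 [-0.003, -0.002, -0.06, 0.001, -0.059, -0.0]
 [-0.065, -0.002, -0.061, 0.001, -0.114, -0.0]
 [-0.103, -0.002, 0.078, 0.001, -0.114, -0.0]
 [-0.06, -0.002, 0.09, 0.001, -0.114, -0.0]
 [0.005, -0.002, 0.108, 0.001, -0.114, -0.0]
 [0.036, -0.002, 0.116, 0.001, -0.114, -0.0]
```

{"name": "send_rows", "arguments": {
  "moves": [
    [-0.003, 0, -0.06, 0, -0.059, 0],
    [-0.065, 0, -0.06, 0, -0.114, 0],
    [-0.065, 0, -0.06, 0, -0.114, 0],
    [-0.08, 0, 0.01, 0, -0.114, 0],
    [-0.103, 0, 0.078, 0, -0.114, 0],
    [-0.103, 0, 0.078, 0, -0.114, 0],
    [-0.08, 0, 0.084, 0, -0.114, 0],
    [-0.06, 0, 0.09, 0, -0.114, 0],
    [-0.027, 0, 0.099, 0, -0.114, 0],
    [0.005, 0, 0.108, 0, -0.114, 0],
    [0.02, 0, 0.112, 0, -0.114, 0],
    [0.034, 0, 0.115, 0, -0.114, 0]
  ]
}}

```text
time_s: 54.85
position: [0.4787, 0.2689, 0.0309]
tcp_rot: [[0.984, 0.156, 0.086], [0.155, -0.988, 0.013], [0.087, 0.001, -0.996]]
force: [-6.1, 0.5, -1.1]
opening: 0.001
grasp_force: 3.2
```

{"name": "send_rows", "arguments": {
  "moves": [
    [0.008, 0, 0, 0, 0, 0],
    [0.014, 0, 0, 0, 0, 0],
    [0.018, 0, 0, 0, 0, 0],
    [0.018, 0, 0, 0, 0, 0],
    [0.018, 0, 0, 0, 0, 0]
  ]
}}

```text
time_s: 55.35
position: [0.4788, 0.2689, 0.0304]
tcp_rot: [[0.985, 0.156, 0.079], [0.156, -0.988, 0.011], [0.079, 0.002, -0.997]]
force: [-7.8, 0.4, -1.6]
opening: 0.01
grasp_force: 3.9
```

{"name": "send_rows", "arguments": {
  "moves": [
    [-0.08, 0, -0.02, 0, 0, 0],
    [-0.185, 0, -0.05, 0, 0, 0],
    [-0.17, 0, -0.2, 0, 0, 0],
    [-0.15, 0, -0.4, 0, 0, 0],
    [-0.1, 0.1, -0.6, 0, 0, 0],
    [0, 0.3, -0.8, 0, 0, 0],
    [0, 0.5, -0.95, 0, 0, 0],
    [0, 0.7, -0.95, 0, 0, 0],
    [0, 0.9, -0.95, 0, 0, 0],
    [0, 1.0, -0.95, 0, 0, 0],
    [0, 1.0, -0.95, 0, 0, 0]
  ]
}}

```text
time_s: 56.45
position: [0.5051, 0.0143, 0.2706]
tcp_rot: [[0.984, 0.151, 0.097], [0.15, -0.989, 0.009], [0.097, 0.006, -0.995]]
force: [0.4, -0.6, 0.9]
opening: 0.007
grasp_force: 0.0
```

{"name": "send_rows", "arguments": {
  "moves": [
    [0, 0.15, 0, 0, 0, 0],
    [0, 0.35, 0, 0, 0, 0],
    [0, 0.55, 0, 0, 0, 0],
    [0, 0.75, 0, 0, 0, 0],
    [0, 0.95, 0, 0, 0, 0],
    [0, 1.0, 0, 0, 0, 0],
    [0, 1.0, 0, 0, 0, 0]
  ]
}}

```text
time_s: 57.15
position: [0.5415, -0.2296, 0.2686]
tcp_rot: [[0.984, 0.153, 0.09], [0.153, -0.988, 0.012], [0.091, 0.002, -0.996]]
force: [0.6, -0.4, 1.4]
opening: 0.004
grasp_force: 0.0
```

```bash
python3 - <<'E'
from h import *
st()
R=np.array([[np.cos(.158),-np.sin(.158)],[np.sin(.158),np.cos(.158)]])
for n in("side","top"):
  p,d,W=cap(n,"s20"+n);c=(W[...,:2]-CASE[0])@R;z=W[...,2]
  for y0 in(.045,-.045):
    m=(abs(c[...,1]-y0)<.019)&(c[...,0]>-.14)&(c[...,0]<-.069)&(z>.02)&(z<.11);q=np.c_[c[m][:,0],z[m]]*1000
    print(n,y0,len(q),[(x,q[abs(q[:,0]-x)<4][:,1].round().min(),q[abs(q[:,0]-x)<4][:,1].round().max()) for x in range(-136,-68,8) if (abs(q[:,0]-x)<4).any()])
  m=(abs(c[...,1])<.07)&(abs(c[...,0])<.06)&(z>.06)&(z<.15);q=np.c_[c[m][:,0],z[m]]*1000;print("lid",np.polyfit(q[:,0],q[:,1],1))
  h=cv2.cvtColor(p,cv2.COLOR_RGB2HSV)
  m=(abs(W[...,0]-.51)<.075)&(abs(W[...,1]-.0135)<.05)&(h[...,2]>110)&(z>0)&(z<.06);l=m&(z<.012);A=np.c_[W[l][:,:2],np.ones(l.sum())]
  print("bowl",m.sum(),rect(W[m]),"floor plane",np.linalg.lstsq(A,z[l],rcond=None)[0].round(4))
  m=(abs(W[...,0]-.40)<.07)&(abs(W[...,1]-.008)<.03)&(z>.025)&(z<.08)
  if m.sum()>20:print("handle",rect(W[m]),np.percentile(z[m],[5,50,95]),np.polyfit(W[m][:,0],z[m],1))
E
```

```text
t 57.15 p [ 541.5 -229.6  268.6] F [ 0.6 -0.4  1.4] op 0.004 g 0.0 q [-35.7  22.6  87.9   3.9  65.7  44. ]
[[0.9841, 0.1531, 0.0901], [0.1527, -0.9882, 0.0116], [0.0908, 0.0023, -0.9959]]
side 0.045 85 [(-88, np.float64(37.0), np.float64(42.0)), (-80, np.float64(37.0), np.float64(62.0)), (-72, np.float64(36.0), np.float64(93.0))]
side -0.045 103 [(-88, np.float64(35.0), np.float64(39.0)), (-80, np.float64(36.0), np.float64(61.0)), (-72, np.float64(36.0), np.float64(92.0))]
lid [-5.95324443e-03  9.02321315e+01]
bowl 415 (array([503.6,  11.5]), array([120.3,  89.1]), 3.42) floor plane [-0.0097 -0.0071  0.0109]
handle (array([401.3,   5.6]), array([ 41.2, 111.2]), 82.82) [0.03625377 0.04926778 0.0537348 ] [-0.02434746  0.05684476]
top 0.045 141 [(-88, np.float64(35.0), np.float64(44.0)), (-80, np.float64(35.0), np.float64(63.0)), (-72, np.float64(36.0), np.float64(97.0))]
top -0.045 143 [(-88, np.float64(35.0), np.float64(43.0)), (-80, np.float64(36.0), np.float64(63.0)), (-72, np.float64(35.0), np.float64(97.0))]
lid [-2.94332533e-03  9.15441404e+01]
bowl 385 (array([5.435e+02, 2.000e-01]), array([111.5,  56.3]), 53.58) floor plane [-0.001  -0.0078  0.0065]
```

Both hasps are home (tabs at x = -88, z of 35 to 42), the lid is flat, and the scoop's bowl lies level on the mat. Handing in.

```bash
python3 -c "
from rig import ticket
print(ticket.hand_in())"
```

```text
the job is handed in; nothing more can be done
None
```

The job is handed in, with no verdict shown: my last measurements had all six beads in the case, the lid shut, both hasps home, and the scoop lying flat on its mat with the gripper clear.

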